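# Time and pin the slide-carousel drive

## Robot

A 6-joint arm with a two-finger parallel gripper is mounted at the origin on the work surface. World frame = base frame: x ahead of the robot, y to its left, z up, the work surface at z = 0. Lengths are in m, angles in rad, forces in N, time in s.
With the tool pointing down it reaches from about 0.25 to 0.775 m from the base axis. Payload 4 kg.
Tool frame: the origin (TCP) lies on the centre line of the jaws, within the pads' length; the fingertips stand 8 mm ahead of it and the grasp point (between the pads) lies 11 mm behind it; z points along the fingers, y is the direction in which the jaws open and shut (so a half turn about z gives the same grasp; the last joint's range is limited). The gripper opens to 94 mm and grips with 3 to 60 N. Pads are 16 mm wide; open, the fingers measure 119 mm over their backs; the gripper's body (75 mm by 177 mm) begins 78 mm behind the grasp point.
Start: joints at [-1.4, 0.087, 1.371, -0, 1.684, -0.103], TCP at [0.149, -0.53, 0.214] pointing down, gripper open.
Joint ranges: [-3.1, 3.1], [-0.76, 2.03], [0.27, 2.55], [-1.08, 4.22], [0.17, 2.65], [-2.57, 2.57]. Speed limits (rad/s): [2.79, 2.79, 3.14, 3.14, 3.14, 3.14].

## Interface

Orientations are given as [roll, pitch, yaw] about the fixed x, y, z axes, in that order (R = Rz(yaw) Ry(pitch) Rx(roll)).
In Python, from bench import robot, cams, close_job gives the robot as it stands.
- The arm moves only by the tool arm_command, never from a script. Its argument "plan" is one flat list of numbers, 7 for each row, row after row: the shift along the tool's x, y, z in cm, then the turn, a rotation vector about the tool's x, y, z in degrees, then the closure, from 0 (fully open) to 1 (shut). A call has 1 to 8 rows; each row shifts and turns the commanded pose from where the row before left it, along the tool's axes as they then stand; what a row does not reach is not made up. A row lasts 1/8 s, in which the tool goes at most 62.5 mm and 10.7 degrees, less where a joint would pass 70% of its speed; a pose out of reach is approached as far as the arm can. A call with a gripper value outside its range is refused whole. The fingers move at their own pace and stop on an object; the grip force is fixed at half the most. Time passes only in rows, so rows that do not move let the fingers close. It gives the time, the measured TCP pose, the force and the opening at its end, in the units of the state.
- robot.get_obs(): the state, without advancing time (a new reading comes with each control period).
- cams.snapshot(name): name is "scene" or "top" or "wrist"; returns a dict with "pixels" (400x640x3 uint8, red, green, blue), "fov_y" (degrees; the focal length in pixels is half the picture's height over the tangent of half this angle, whatever the lens; pixels are square), "cx", "cy" (the principal point, pixels), "k1" (the pictures are not rectified: a ray, as slopes to the right and down, at radius r is drawn at 1 + k1 r^2 times it, then the intrinsics apply), "camera_from_world" (4x4, takes a point from world to camera coordinates); the wrist camera has in their place "tool_from_camera" (4x4, takes a point from camera to tool coordinates, whose origin is the TCP and whose axes are the flange's). Camera axes: x right, y up, looking along -z (the intrinsics and any distortion apply to the point x, -y, -z); pixel columns grow to the right and rows downward; lengths in m; the calibration is good to about 2 mm. A picture is of the moment at which its call begins: read the wrist's pose just before it. There is no depth.
- close_job(): hands the job in, once; it reports no verdict.
The state is a dict: "time": time; "joint_positions": joint angles; "qvel": joint speeds; "joint_torque": joint torques, N m; "tool_pos": TCP position; "ee_rot": TCP orientation; "wrist_force": force on the tool from outside, world axes, zero at the start; "wrist_torque": the same for the moment, N m; "width": finger opening in m.
Only numpy, scipy, OpenCV 4.12 (cv2) and the standard library are available. Lean on these libraries where they do the work, as an engineer would, in place of code of your own. Each camera call takes 0.05 s, during which the arm holds its last target.

## Task

Set the slide-carousel drive to its timing position: with closed fingers push the toothed pulley round by the black lugs on its rim (push, do not clamp it) until the engraved red mark faces the fixed red pointer, and let go of it. Then put the blue-headed timing pin from the orange rack down through the pulley's brass boss and, resting it lightly on the housing, work pin and pulley a few millimetres to and fro until you feel it drop into the hidden bore; push it in until its collar is flush on the boss's copper sleeve, press home with about 10 N and release. Be gentle: never load the pulley or the pin with more than 40 N, and leave the tubes and everything else on the bench where they are.

Things in the scene. Friction and masses are not known exactly. Their poses are not given: they have to be found in the camera images.
- drive: Grey housing block, 180 x 170 x 40 mm (x, y, z), fixed to the bench; its place and yaw differ from run to run. Origin: centre of its underside; z up. The pulley axis stands vertically on the origin; the pointer and the bore lie on its -x side, on its x axis.
- pulley: Flat aluminium spoked pulley, 135 mm wide over its teeth, turning either way on a vertical axis. Origin on the axis at its underside, 44 mm above the bench. Rim radius 52 to 66 mm, top 58 mm above the bench; only the lugs, the sleeve and a hub nut (62 mm) stand higher. It turns stiffly (about 2 N at the lugs, 3 N at the boss), stays where left, and follows a pin moved in its boss.
- lug (a point): Top centre of one of six equal black lugs on the pulley's rim, 60 degrees apart at radius 59 mm: 12 x 12 mm, 16 mm high, tops 74 mm above the bench. Centres at 30, 90, 150, 210, 270, 330 degrees about the pulley's z from its x axis (this one at 30); mark and boss are at 180, midway between two lugs.
- boss (a point): Mouth of the vertical through hole, 12 mm wide, in the pulley's brass boss (30 x 26 mm), 45 mm from the axis in line with the mark, 58 mm above the bench. Round the hole a copper stop sleeve (21 mm wide, 13 mm hole) stands 2 to 10 mm above the boss, set differently each time and not measured: it carries the pin's collar and must be felt.
- mark (a point): Outer top end of the red engraved line (2 mm wide) on the pulley's rim, 66 mm from the axis, 58 mm above the bench. At the start it is 0.5 to 1.3 rad counter-clockwise (seen from above) of the pointer.
- pointer (a point): Tip of the red cone-shaped pointer fixed to the housing, 70 mm from the pulley axis, 50 mm above the bench; the pointer's highest parts are 56 mm above the bench. Its axes are those of the housing: +x points to the pulley axis. The mark faces it when the mark lies on the line from the pointer to the axis.
- bore (a point): Nominal centre of the bore's mouth on the housing's top, 40 mm above the bench, 45 mm from the pulley axis towards the pointer. The true bore (vertical, 11.3 mm wide, 24 mm deep) is in a clamped plate hidden under the pulley (4 mm gap), anywhere up to 5.5 mm to either side of this point along the 45 mm circle about the axis: not measured, find it by feel.
- pin: Timing pin, about 80 g, upright in one of the rack's three large holes. Origin at its lower tip, z up. Steel shank 10 mm thick, 40 mm long, lowest 3 mm tapered to 7 mm; collar 22 mm wide at 40 to 44 mm; blue round head 16 mm thick at 44 to 94 mm: grip at about 82 mm. Home, its collar sits on the copper sleeve: tip 12 to 20 mm below the housing's top.
- rack: Orange tube rack, 100 x 160 x 50 mm, fixed to the bench, yaw and place vary. Origin: centre of its underside. Three real holes, 12 mm wide, on its own line x = -20 mm at y = -50, 0 and 50 mm hold the pin and two tubes in any order; the pin's collar rests on the rack's top, so its tip starts 10 mm above the bench.
- tube_a: Clear tube with a white cap 15 mm wide, standing in the rack, cap top 57 mm above the bench. Origin at its tip. Leave it.
- tube_b: A second tube like tube_a. Leave it.
- dish: Flat glass dish, 90 mm wide, 16 mm high; origin under its centre. Leave it.
- reagent: Amber bottle, 52 mm thick, 110 mm high; origin under its centre. Leave it.
- jar: Glass jar with a white lid, 60 mm thick, 70 mm high; origin under its centre. Leave it.
- slidebox: Blue closed slide box, 90 x 120 x 35 mm; origin under its centre. Leave it.
- slides: Stack of glass slides, 26 x 76 x 12 mm; origin under its centre. Leave it.
- marker: Black marker pen, 14 mm thick, 130 mm long along its y; origin under its middle. Leave it.

How it is judged:
On the way, in this order (a step that is already met when the one before it is completed fails the run):
1. the red mark faces the pointer within 3 mm, the pulley is at rest and the robot has let go of it, with the pin not yet in the boss (y of mark in the frame of pointer between -0.003 and 0.003 m and distance between mark and pointer below 0.02 m and angular speed of pulley below 0.05 rad/s and contact force between each of the arm, the fingers and pulley below 0.1 N and horizontal distance between pin and bore above 0.02 m), for 0.2 s.
2. the pin is pressed home on the boss with at least 5 N (z of pin in the frame of bore below -0.0105 m and horizontal distance between pin and bore below 0.0075 m and angle between pin's own z axis and vertical below 0.07 rad and contact force between pin and pulley above 5 N), for 0.1 s.
At the end, for the whole second after the job is handed in: The pin stands in the hidden bore, upright within 4 degrees, within 7.5 mm of the nominal bore point, its tip at least 10.5 mm below the housing's top, released and at rest; the pulley is at rest with its mark within 10 mm of the pointer line (the bore sets the exact place) (y of mark in the frame of pointer between -0.01 and 0.01 m and distance between mark and pointer below 0.02 m and z of pin in the frame of bore below -0.0105 m and horizontal distance between pin and bore below 0.0075 m and angle between pin's own z axis and vertical below 0.07 rad and linear speed of pin below 0.02 m/s and angular speed of pulley below 0.05 rad/s); the robot touches nothing.
It fails at once if the robot loads the pulley with more than 40 N (contact force between any of the fingers, the arm and pulley above 40 N).
It fails at once if the pin is forced with more than 40 N against the pulley or the housing (contact force between pin and pulley above 40 N or contact force between pin and drive above 40 N).
It fails at once if a tube is pulled out or another thing on the bench is shifted by more than 20 mm (distance of any of tube_a, tube_b, dish, reagent, jar, slidebox, slides, marker from where it was at the start of the episode above 0.02 m).
It also fails if it takes over 72 s, if anything falls off the work surface, if the arm or the gripper's body presses on something with over 40 N, if the wrist force passes 120 N, or if a joint passes its speed limit or range.

## Working session

There is one attempt and no reset: what is moved stays moved. The work goes in short steps, Python scripts to look and compute and a tool call to move; the robot and the scene stay as the last step left them, time stands still between calls to the robot, and variables do not carry over. Pictures are saved under pics/ and viewed, and the job is handed in when it is done.

Besides the shell and the picture viewer there is one more tool, called after "Emit:" as name(argument=value, ...) on one line, values as JSON. arm_command: Moves the arm, as the interface text tells. Its arguments: {"type":"object","properties":{"plan":{"type":"array","items":{"type":"number"}}},"required":["plan"]}

```bash
ls -la; mkdir -p pics
python3 - <<'E'
from bench import robot,cams
import cv2
o=robot.get_obs()
for k,v in o.items(): print(k,v)
for n in ["scene","top","wrist"]:
    s=cams.snapshot(n); cv2.imwrite(f"pics/{n}0.png",s["pixels"][:,:,::-1])
    print(n,{k:v for k,v in s.items() if k!="pixels"})
E
```

```text
total 12
drwxr-xr-x  3 agent agent 4096 Dec  7 01:34 .
drwxr-xr-x 23 root  root  4096 Dec  7 01:34 ..
drwxr-xr-x  2 agent agent 4096 Dec  7 01:34 pics
time 0.0
joint_positions [-1.40011361e+00  8.79322763e-02  1.37222013e+00  3.34833635e-06
  1.68358949e+00 -1.03129138e-01]
qvel [-0.00146969 -0.00063167 -0.00053503  0.00177776  0.00050092  0.00018161]
joint_torque [-8.78783885e-04 -3.40170157e+01 -3.02431870e+01  7.17225415e-02
  3.29451088e-02 -1.52101761e-04]
tool_pos [ 0.14861426 -0.52900127  0.21233389]
ee_rot [-3.13945517e+00 -2.24567484e-04  2.73811988e-01]
wrist_force [-0.1639965  -0.29651747 -0.44583318]
wrist_torque [-0.03517439 -0.01039389  0.0769104 ]
width 0.09414173422211594
scene {'fov_y': 57.524264799028515, 'cx': 320.57028511642756, 'cy': 204.19338698848588, 'k1': -0.019286694806760853, 'camera_from_world': array([[ 0.76314095,  0.64619492,  0.00693013, -0.47821884],
       [-0.36964813,  0.42769923,  0.82488401,  0.17096671],
       [ 0.53007184, -0.63206447,  0.56525954, -1.37523993],
       [ 0.        ,  0.        ,  0.        ,  1.        ]])}
top {'fov_y': 56.33273499598349, 'cx': 323.05253024547926, 'cy': 204.14437887110572, 'k1': 0.027148489718443494, 'camera_from_world': array([[-0.00270675, -0.99935359,  0.03584792, -0.01946193],
       [ 0.98236854,  0.00404396,  0.18691095, -0.64013535],
       [-0.18693509,  0.03572179,  0.98172258, -0.84141056],
       [ 0.        ,  0.        ,  0.        ,  1.        ]])}
wrist {'fov_y': 69.92170755783708, 'cx': 320.48789244455116, 'cy': 203.60513947464457, 'k1': 0.016136080654213673, 'tool_from_camera': array([[ 1.15754899e-03,  9.57525391e-01,  2.88346641e-01,
         8.40025245e-02],
       [ 9.99999135e-01, -1.28853123e-03,  2.64450391e-04,
        -2.08180308e-04],
       [ 6.24761615e-04,  2.88346085e-01, -9.57526054e-01,
        -1.72007230e-01],
       [ 0.00000000e+00,  0.00000000e+00,  0.00000000e+00,
         1.00000000e+00]])}
```

View pics/scene0.png

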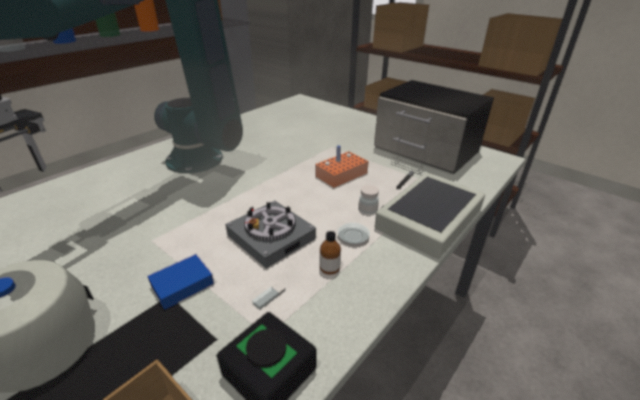

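View pics/top0.png

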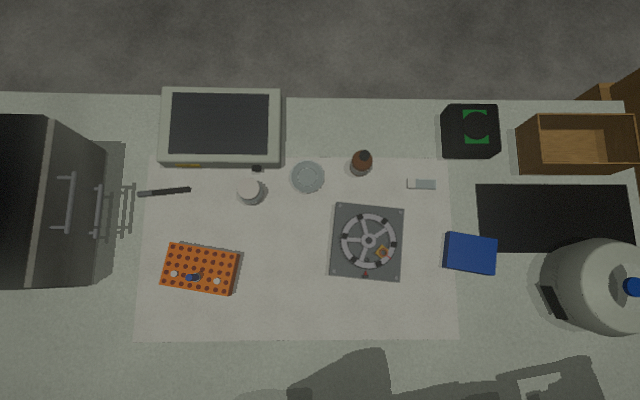

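View pics/wrist0.png

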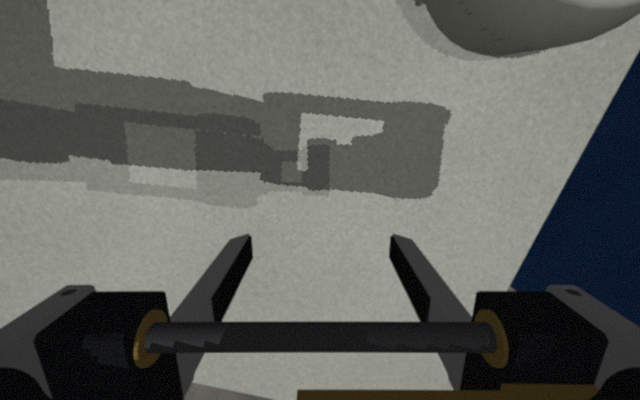

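The top view shows the drive at about (367,240), with its pointer at (365,273) and its boss at (382,252). The pin's blue head is in the rack at about (192,276), between tubes at (174,273) and (217,280). I'll write helpers and zoom in.

```bash
cat > h.py <<'E'
import numpy as np, cv2
from scipy.spatial.transform import Rotation as R
from bench import robot,cams
def snap(name,tag=None):
    o=robot.get_obs(); s=cams.snapshot(name)
    f=200/np.tan(np.radians(s["fov_y"]/2)); s["K"]=np.array([[f,0,s["cx"]],[0,f,s["cy"]],[0,0,1.]]); s["d"]=np.array([s["k1"],0,0,0,0.])
    F=np.diag([1.,-1,-1,1])
    if name=="wrist":
        T=np.eye(4);T[:3,:3]=R.from_euler("xyz",o["ee_rot"]).as_matrix();T[:3,3]=o["tool_pos"]
        wc=T@s["tool_from_camera"]
        s["cw"]=F@np.linalg.inv(wc)
    else: s["cw"]=F@s["camera_from_world"]
    s["wc"]=np.linalg.inv(s["cw"])
    if tag: cv2.imwrite(f"pics/{tag}.png",s["pixels"][:,:,::-1])
    return s
def ray(s,uv):
    p=cv2.undistortPoints(np.array(uv,float).reshape(-1,1,2),s["K"],s["d"]).reshape(-1,2)
    d=np.c_[p,np.ones(len(p))]@s["wc"][:3,:3].T
    return s["wc"][:3,3],d
def plane(s,uv,z):
    c,d=ray(s,uv); return c+d*((z-c[2])/d[:,2])[:,None]
def proj(s,P):
    P=np.array(P,float).reshape(-1,3)
    rv=cv2.Rodrigues(s["cw"][:3,:3])[0]
    return cv2.projectPoints(P,rv,s["cw"][:3,3],s["K"],s["d"])[0].reshape(-1,2)
def tri(views):
    A=np.zeros((3,3));b=np.zeros(3)
    for s,uv in views:
        c,d=ray(s,uv);d=d[0]/np.linalg.norm(d[0]);M=np.eye(3)-np.outer(d,d);A+=M;b+=M@c
    return np.linalg.solve(A,b)
def crop(s,x0,y0,w,h,k,name,g=1.6):
    im=s["pixels"][y0:y0+h,x0:x0+w,::-1]
    im=np.clip(cv2.resize(im,None,fx=k,fy=k,interpolation=cv2.INTER_CUBIC).astype(float)*g,0,255).astype(np.uint8)
    cv2.imwrite(f"pics/{name}.png",im)
E
python3 - <<'E'
from h import *
s=snap("top")
print(plane(s,[(367,240),(382,252),(365,273)],.058), plane(s,[(192,276),(174,273),(217,280)],.055), plane(s,[(200,268)],.05))
crop(s,325,195,90,95,6,"t1"); crop(s,150,230,100,75,7,"t2")
E
```

```text
[[ 0.55394748 -0.12389869  0.058     ]
 [ 0.52551106 -0.15895088  0.058     ]
 [ 0.47657131 -0.11719653  0.058     ]] [[0.47125741 0.28373469 0.055     ]
 [0.47830321 0.32490267 0.055     ]
 [0.46185881 0.22638405 0.055     ]] [[0.4894329  0.26811968 0.05      ]]
```

View pics/t1.png

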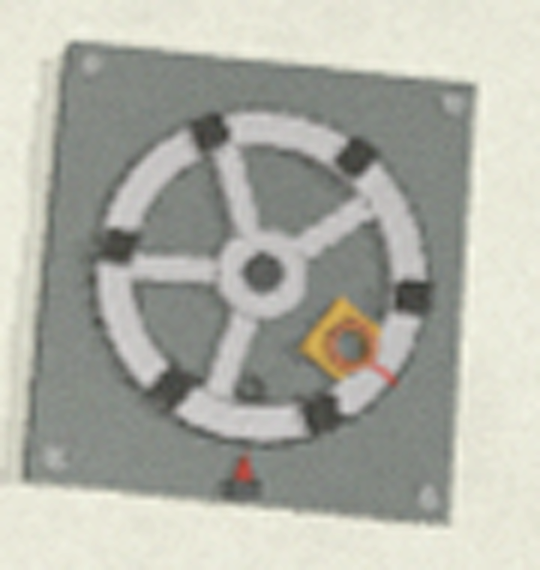

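View pics/t2.png

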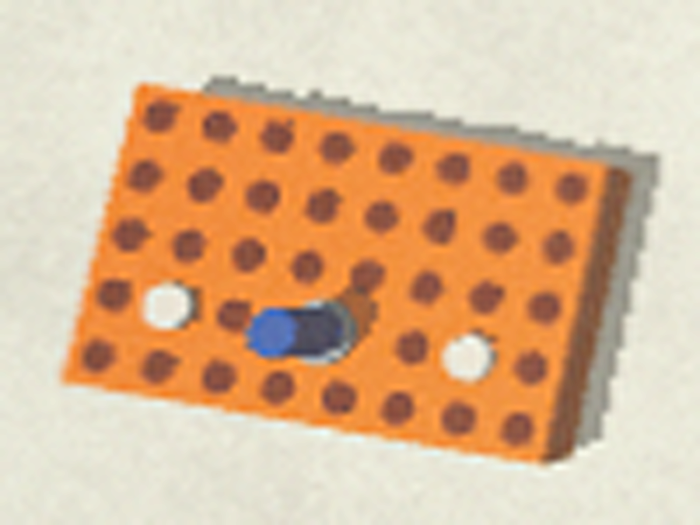

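The top view is sharp. The pointer sits at bottom centre of the drive and the mark is at the lower right, roughly 50° CCW. A hole shows between the spokes near pixel (367,260). I'll move the wrist camera over the drive.

Emit:
arm_command(plan=[4.9,-3.4,-0.3,0,0,0,0,4.9,-3.4,-0.3,0,0,0,0,4.9,-3.4,-0.3,0,0,0,0,4.9,-3.4,-0.3,0,0,0,0,4.9,-3.4,-0.3,0,0,0,0,4.9,-3.4,-0.3,0,0,0,0,4.9,-3.4,-0.3,0,0,0,0,4.7,-3.0,-0.3,0,0,7.8,1])

```text
time: 1.2
tool_pos: [0.4526, -0.1642, 0.2376]
ee_rot: [3.141, -0.0, 0.134]
wrist_force: [-0.2, 0.4, 0.3]
width: 0.0869
```

Emit:
arm_command(plan=[4.2,-2.8,-0.2,0,0,7.8,1,0,0,0,0,0,0,1,0,0,0,0,0,0,1])

```text
time: 1.58
tool_pos: [0.489, -0.1328, 0.2391]
ee_rot: [3.141, 0.001, 0.003]
wrist_force: [-0.1, -0.1, -0.3]
width: 0.0575
```

Run:
```python
from h import *
o=robot.get_obs();print(o["time"],o["tool_pos"],o["ee_rot"],o["wrist_force"],o["width"])
s=snap("wrist","w1"); 
crop(s,0,0,640,400,1.25,"w1c")
```

```text
1.575 [ 0.48897589 -0.13284424  0.23910851] [3.14119196e+00 1.24876195e-03 2.62183726e-03] [-0.07261818 -0.06899577 -0.28393131] 0.05745487008652251
```

View pics/w1c.png

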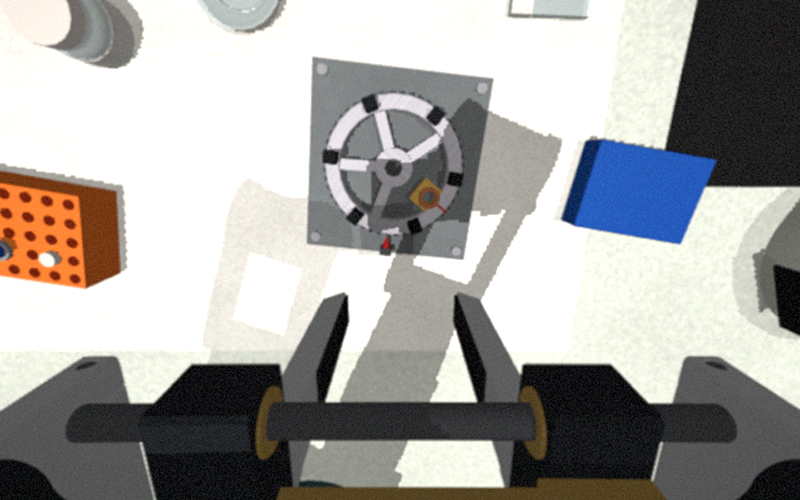

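The wrist view shows the whole drive. In the 1.25x picture, the hub is at (393,168), the pointer at (386,243), the boss at (427,196) and the mark at (442,208). Next I'll measure them by masks.

```bash
cat > m.py <<'E'
from h import *
def drive(s,c0=(0.554,-0.124),verbose=True):
    im=s["pixels"].astype(int); 
    u0=proj(s,[[c0[0],c0[1],.058]])[0]
    r=np.linalg.norm(proj(s,[[c0[0]+.05,c0[1],.058]])[0]-u0)/.05
    yy,xx=np.mgrid[:400,:640]; rad=np.hypot(xx-u0[0],yy-u0[1])
    V=im.max(2)
    dark=((V<60)&(rad<.085*r)&(rad>.03*r)).astype(np.uint8)
    n,lab,st,ce=cv2.connectedComponentsWithStats(dark)
    L=[(ce[i],st[i,4]) for i in range(1,n) if st[i,4]>0.3*(.012*r)**2]
    sat=im.max(2)-im.min(2)
    red=((im[...,0]>1.8*im[...,1])&(im[...,0]>1.8*im[...,2])&(sat>40)&(rad<.1*r)&(rad>.04*r)).astype(np.uint8)
    n,lab,st,ce=cv2.connectedComponentsWithStats(red,connectivity=8)
    Rd=[(ce[i],st[i,4],st[i,:4]) for i in range(1,n) if st[i,4]>2]
    return L,Rd
E
python3 - <<'E'
from m import *
for n in ["top","wrist"]:
    s=snap(n); L,Rd=drive(s); print(n)
    for c,a in L: print(" lug",c.round(1),a,plane(s,[c],.074)[0].round(4))
    for c,a,b in Rd: print(" red",c.round(1),a,b,plane(s,[c],.058)[0].round(4))
    d=0
crop(snap("wrist"),235,30,170,185,4.2/1.3,"w1d")
E
```

```text
top
 lug [359.5 216.5] 22 [ 0.6083 -0.105   0.074 ]
 lug [384.  220.5] 24 [ 0.5987 -0.1631  0.074 ]
 lug [395.4 248.8] 307 [ 0.5319 -0.1875  0.074 ]
 lug [386.8 234.9] 13 [ 0.5645 -0.1686  0.074 ]
 lug [344.3 235.4] 18 [ 0.5631 -0.0682  0.074 ]
 lug [363.9 260.6] 828 [ 0.5047 -0.1129  0.074 ]
wrist
 lug [294.9  82.2] 140 [ 0.6089 -0.1053  0.074 ]
 lug [347.8  91.4] 144 [ 0.5997 -0.1632  0.074 ]
 lug [353.  147.1] 3004 [ 0.5395 -0.1711  0.074 ]
 lug [277.5 117.3] 82 [ 0.5724 -0.0848  0.074 ]
 lug [263.3 124.9] 140 [ 0.5641 -0.0683  0.074 ]
 lug [283.5 163.2] 292 [ 0.5206 -0.0897  0.074 ]
 lug [342.6 157.8] 78 [ 0.5271 -0.1593  0.074 ]
 lug [309.  197.6] 78 [ 0.4785 -0.1194  0.074 ]
 red [351.8 165.8] 8 [349 163   7   6] [ 0.5151 -0.1721  0.058 ]
 red [308.1 194.6] 32 [306 190   5   9] [ 0.478  -0.1176  0.058 ]
```

View pics/w1d.png

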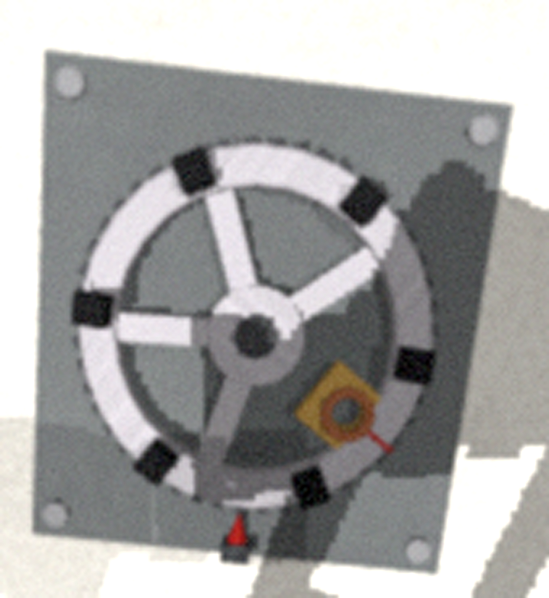

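```bash
sed -i 's/V<60/V<TH/; s/verbose=True/TH=60/' m.py
python3 - <<'E'
from m import *
for n,TH in [("top",35),("top",45),("wrist",28),("wrist",36)]:
    s=snap(n); L,Rd=drive(s,TH=TH); print(n,TH)
    P=[]
    for c,a in L:
        p=plane(s,[c],.074)[0]; P.append(p); print(" lug",c.round(1),a,p.round(4))
E
```

```text
top 35
 lug [391.1 253.4] 11 [ 0.5214 -0.1771  0.074 ]
top 45
 lug [395.8 248.7] 254 [ 0.5321 -0.1886  0.074 ]
 lug [378.2 270.8] 12 [ 0.4814 -0.1457  0.074 ]
wrist 28
 lug [295.   83.1] 85 [ 0.6084 -0.1054  0.074 ]
 lug [347.4  92.5] 94 [ 0.599  -0.1628  0.074 ]
 lug [263.4 125.5] 91 [ 0.5639 -0.0683  0.074 ]
 lug [363.3 142.9] 105 [ 0.5446 -0.1828  0.074 ]
 lug [283.1 172.7] 83 [ 0.5096 -0.0886  0.074 ]
 lug [330.6 180.9] 100 [ 0.4997 -0.1455  0.074 ]
wrist 36
 lug [295.1  83. ] 107 [ 0.6087 -0.1053  0.074 ]
 lug [347.5  92.4] 107 [ 0.5992 -0.1628  0.074 ]
 lug [263.6 125.5] 107 [ 0.5639 -0.0683  0.074 ]
 lug [363.4 143.2] 118 [ 0.5444 -0.1828  0.074 ]
 lug [311.1 169.1] 36 [ 0.5141 -0.122   0.074 ]
 lug [283.3 172.9] 95 [ 0.5095 -0.0888  0.074 ]
 lug [330.8 181.4] 115 [ 0.4992 -0.1455  0.074 ]
```

Run:
```python
from m import *
s=snap("wrist")
k=4.2/1.3
def w(p,z): return plane(s,np.array(p)/k+[235,30]-.15,z)
c=w([(47,50),(511,105),(436,572),(34,533)],.04); print(c.round(4),c.mean(0).round(4))
for a,b in [(0,1),(3,2),(0,3),(1,2)]:
    d=c[b]-c[a]; print(np.linalg.norm(d[:2]).round(4),np.degrees(np.arctan2(d[1],d[0])).round(2))
sc=w([(69,80),(483,128),(418,550),(54,514)],.04);print(sc.mean(0).round(4))
for a,b in [(0,1),(3,2),(0,3),(1,2)]:
    d=sc[b]-sc[a]; print(np.linalg.norm(d[:2]).round(4),np.degrees(np.arctan2(d[1],d[0])).round(2))
p=w([(238,513)],.05)[0];d=p-np.array([.5542,-.1256,.05]);print(p,np.linalg.norm(d),np.degrees(np.arctan2(d[1],d[0])))
# subpixel by red
s=snap("wrist");L,Rd=drive(s,TH=28)
for c,a,b in Rd: print(c,a,b)
q=plane(s,[(308.1,194.6)],.05)[0];d=q-np.array([.5542,-.1256,.05]);print(q,np.degrees(np.arctan2(d[1],d[0])))
```

```text
[[ 0.6523 -0.0505  0.04  ]
 [ 0.6348 -0.2181  0.04  ]
 [ 0.4566 -0.2001  0.04  ]
 [ 0.4733 -0.0321  0.04  ]] [ 0.5543 -0.1252  0.04  ]
0.1685 -95.97
0.1688 -95.68
0.18 174.15
0.1791 174.26
[ 0.5544 -0.1248  0.04  ]
0.1515 -95.89
0.1519 -95.75
0.1622 174.09
0.1618 174.22
[ 0.48446781 -0.11743981  0.05      ] 0.07020802330183412 173.3254945360175
[340.         164.33333333] 3 [339 164   3   2]
[351.66666667 166.        ] 9 [349 164   7   6]
[308.34285714 194.94285714] 35 [306 190   6   9]
[ 0.47650962 -0.11668519  0.05      ] 173.45405537217113
```

The drive centre is at (0.5543, −0.1252) and the pointer is at about 174°. The lugs lie at 20.3° mod 60 and the mark at 230°, so the pulley needs about 56° clockwise. I'll push the lug at 260.5° with closed fingers, turning the tool along the arc as I go.

Emit:
arm_command(plan=[2.73,1.83,2.3,0,0,0,1,2.73,1.83,2.3,0,0,0,1,2.73,1.83,2.3,0,0,0,1,0,0,0,0,0,-10.1,1,0,0,0,0,0,-10.1,1,0,0,0,0,0,-10.1,1,0,0,0,0,0,-10.1,1,0,0,0,0,0,-10.1,1])

```text
time: 3.08
tool_pos: [0.5714, -0.1874, 0.1704]
ee_rot: [-3.141, 0.0, 0.889]
wrist_force: [1.5, 0.3, -0.0]
width: 0.0005
```

Emit:
arm_command(plan=[0,0,0,0,0,-10,1,0,0,0,0,0,-10,1,0,0,0,0,0,-10,1,0,0,3,0,0,0,1,0,0,0,0,0,0,1])

```text
time: 3.7
tool_pos: [0.5698, -0.1867, 0.1376]
ee_rot: [-3.136, -0.001, 1.406]
wrist_force: [0.3, 0.4, 0.9]
width: 0.0008
```

Run:
```python
from m import *
o=robot.get_obs();print(o["time"],o["tool_pos"],o["ee_rot"],o["wrist_force"],o["width"])
s=snap("wrist","w2"); 
crop(s,0,0,640,400,1.25,"w2c")
L,Rd=drive(s,c0=(.5543,-.1252),TH=30)
for c,a in L:
  p=plane(s,[c],.074)[0]; d=p-[.5543,-.1252,0];print(c.round(1),a,p.round(4),np.hypot(d[0],d[1]).round(4),np.degrees(np.arctan2(d[1],d[0])).round(1))
```

```text
3.7 [ 0.56976263 -0.18670201  0.13758982] [-3.13570262e+00 -1.35602680e-03  1.40640454e+00] [0.33109718 0.35610573 0.89602453] 0.000843012475061444
[289.   73.9] 233 [ 0.5643 -0.0683  0.074 ] 0.0578 80.0
[226.6 113.5] 247 [ 0.5104 -0.0883  0.074 ] 0.0573 139.9
[353.7 114.1] 182 [ 0.6088 -0.1048  0.074 ] 0.0582 20.5
[232.5 185.3] 249 [ 0.5004 -0.1452  0.074 ] 0.0575 -159.6
[350.9 185.6] 197 [ 0.599  -0.1615  0.074 ] 0.0576 -39.0
[292.6 217.4] 220 [ 0.5451 -0.1815  0.074 ] 0.057 -99.3
```

View pics/w2c.png

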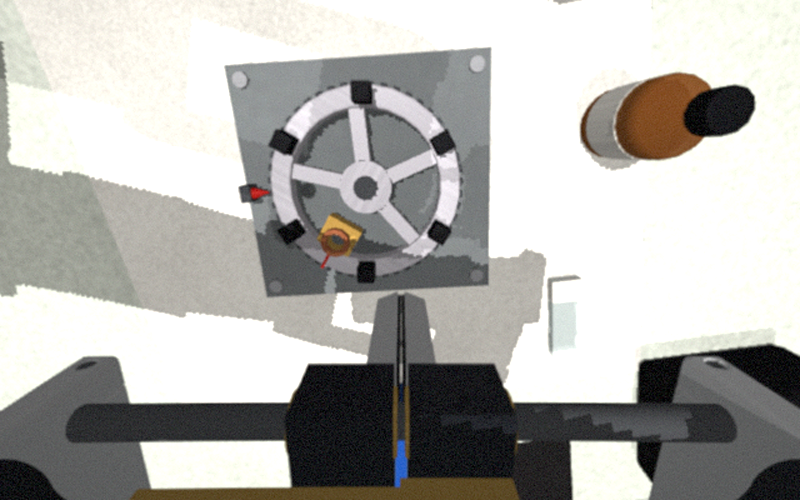

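The second viewpoint agrees, with the lug radius coming out at 57–58 mm and the angles the same. Now I'll descend beside the lug and close the gap gently.

Emit:
arm_command(plan=[0,0,3.5,0,0,0,1,0,0,2.8,0,0,0,1,0,0,0.3,0,0,0,1,0,-0.3,0,0,0,0,1,0,-0.3,0,0,0,0,1,0,-0.2,0,0,0,0,1])

```text
time: 4.5
tool_pos: [0.5641, -0.1864, 0.0761]
ee_rot: [3.139, 0.001, 1.406]
wrist_force: [-0.0, 0.2, -0.7]
width: 0.0006
```

Run:
```python
from m import *
o=robot.get_obs();print(o["time"],o["tool_pos"],o["ee_rot"],o["wrist_force"],o["width"])
s=snap("wrist","w3"); crop(s,160,0,320,300,2,"w3c")
```

```text
4.5 [ 0.56409045 -0.18637491  0.07605736] [3.13908929e+00 7.45902612e-04 1.40640664e+00] [-0.03774305  0.17995147 -0.68625596] 0.00056394817833491
```

View pics/w3c.png

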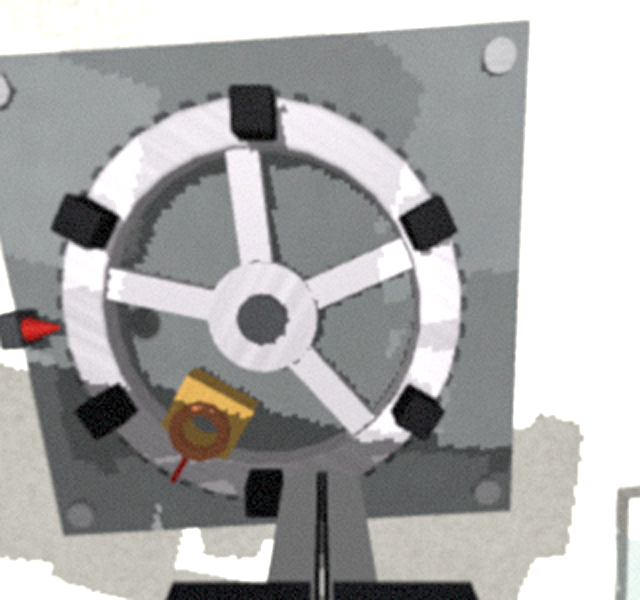

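Emit:
arm_command(plan=[0,-0.1,0.4,0,0,0,1,-0.177,-0.678,0,0,0,6.5,1,-0.177,-0.678,0,0,0,6.5,1,-0.177,-0.678,0,0,0,6.5,1])

```text
time: 5.05
tool_pos: [0.5425, -0.1854, 0.0705]
ee_rot: [3.139, -0.001, 1.062]
wrist_force: [3.0, -0.5, -1.0]
width: 0.0004
```

Run:
```python
from m import *
o=robot.get_obs();print(o["time"],o["tool_pos"],o["ee_rot"],o["wrist_force"],o["width"])
s=snap("wrist","w4"); crop(s,160,0,320,300,2,"w4c")
L,Rd=drive(s,c0=(.5543,-.1252),TH=30)
for c,a in L:
  p=plane(s,[c],.074)[0]; d=p-[.5543,-.1252,0];print(c.round(1),a,p.round(4),np.hypot(d[0],d[1]).round(4),np.degrees(np.arctan2(d[1],d[0])).round(1))
```

```text
5.05 [ 0.54252941 -0.18543645  0.07049171] [ 3.13916958e+00 -1.01410960e-03  1.06242117e+00] [ 3.03243886 -0.53385579 -0.95644068] 0.00038946489934015883
[285.6  55.3] 442 [ 0.5822 -0.075   0.074 ] 0.0574 60.9
[376.1 110.8] 368 [ 0.612  -0.1236  0.074 ] 0.0577 1.6
[199.4 112. ] 565 [ 0.5253 -0.0763  0.074 ] 0.0569 120.7
[371.7 208. ] 432 [ 0.5847 -0.1737  0.074 ] 0.0573 -57.9
[211.6 209.4] 473 [ 0.4979 -0.1264  0.074 ] 0.0564 -178.8
[320.4 261.2] 176 [ 0.5393 -0.1902  0.074 ] 0.0667 -103.0
[291.6 250.1] 357 [ 0.5269 -0.1742  0.074 ] 0.0561 -119.3
[290.7 293.2] 152 [ 0.51   -0.2014  0.074 ] 0.0882 -120.1
```

View pics/w4c.png

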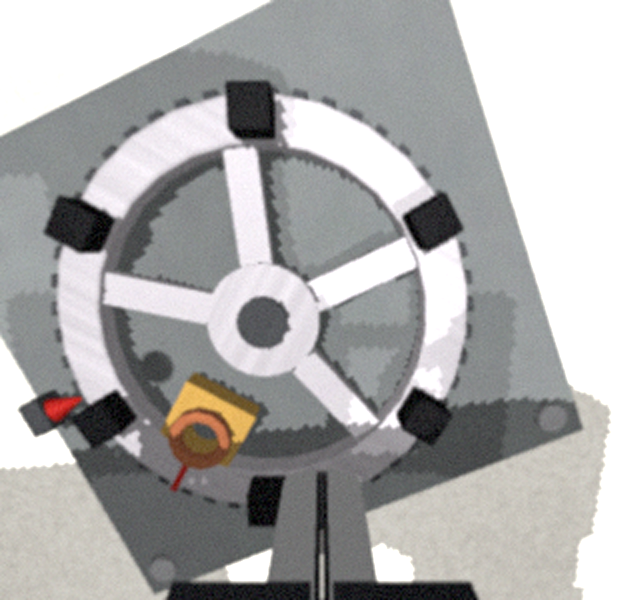

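Pushing works: about 3 N, and the pulley has turned 19.4°, with 37° to go. I'll push on about 33°.

Emit:
arm_command(plan=[-0.177,-0.678,0,0,0,6.5,1,-0.177,-0.678,0,0,0,6.5,1,-0.177,-0.678,0,0,0,6.5,1,-0.177,-0.678,0,0,0,6.5,1,-0.177,-0.678,0,0,0,6.5,1,0,0,0,0,0,0,1])

```text
time: 5.85
tool_pos: [0.5109, -0.1695, 0.0706]
ee_rot: [3.141, -0.0, 0.502]
wrist_force: [0.1, -0.6, -0.1]
width: 0.0002
```

Run:
```python
from m import *
o=robot.get_obs();print(o["time"],o["tool_pos"],o["ee_rot"],o["wrist_force"],o["width"])
s=snap("wrist","w5"); crop(s,120,0,360,300,2,"w5c")
L,Rd=drive(s,c0=(.5543,-.1252),TH=30)
for c,a in L:
  p=plane(s,[c],.074)[0]; d=p-[.5543,-.1252,0];print(c.round(1),a,p.round(4),np.hypot(d[0],d[1]).round(4),np.degrees(np.arctan2(d[1],d[0])).round(1))
```

```text
5.85 [ 0.51092475 -0.16951748  0.07056686] [ 3.14122532e+00 -6.48584679e-05  5.01575481e-01] [ 0.11279836 -0.57912636 -0.12531804] 0.0001749625000220789
[290.1  53.7] 286 [ 0.6049 -0.0991  0.074 ] 0.0569 27.3
[202.  108.1] 554 [ 0.5568 -0.0686  0.074 ] 0.0567 87.4
[378.9 110.6] 362 [ 0.6033 -0.1556  0.074 ] 0.0577 -31.8
[212.5 205.9] 451 [ 0.5067 -0.0957  0.074 ] 0.0561 148.2
[372.5 207.8] 469 [ 0.5531 -0.1826  0.074 ] 0.0574 -91.2
[291.7 248.3] 369 [ 0.5046 -0.1514  0.074 ] 0.0562 -152.2
[320.4 264.8] 217 [ 0.5031 -0.1734  0.074 ] 0.0703 -136.7
[287.1 294.6] 366 [ 0.4725 -0.1644  0.074 ] 0.0907 -154.4
```

View pics/w5c.png

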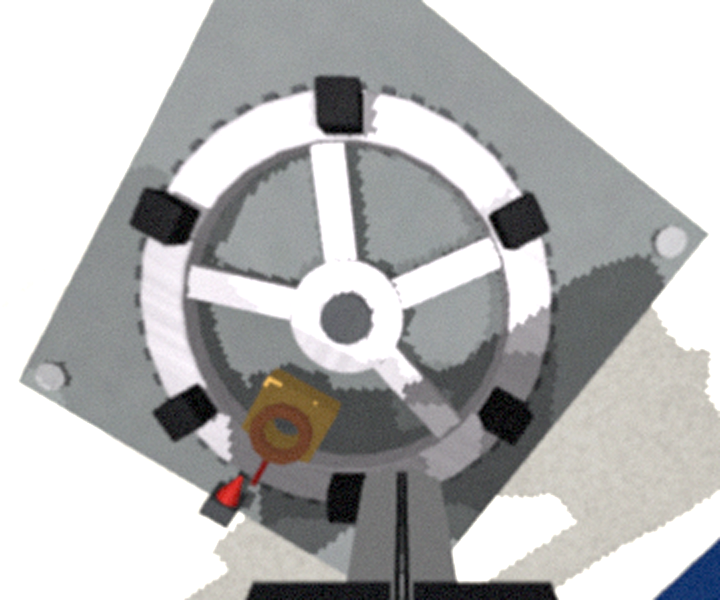

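Run:
```python
from m import *
s=snap("wrist")
C=np.array([.5543,-.1252,0])
for n,u,z in [("mark",(246.5,241.5),.058),("markin",(253,230),.058),("tip",(240,237),.05),("hub",(293,159),.062),("sleeve",(260,216),.064)]:
  p=plane(s,[u],z)[0]; d=p-C; print(n,p.round(4),np.hypot(d[0],d[1]).round(4),np.degrees(np.arctan2(d[1],d[0])).round(1))
# hole candidates from saved views
```

```text
mark [ 0.4864 -0.1235  0.058 ] 0.0679 178.5
markin [ 0.4965 -0.1238  0.058 ] 0.0578 178.6
tip [ 0.4831 -0.1176  0.05  ] 0.0716 173.9
hub [ 0.5541 -0.1257  0.062 ] 0.0005 -111.5
sleeve [ 0.5106 -0.1238  0.064 ] 0.0437 178.2
```

Mark and lugs agree on 4.2–4.6° more. I'll nudge, back off, rise and look.

Emit:
arm_command(plan=[-0.06,-0.22,0,0,0,2.1,1,-0.06,-0.22,0,0,0,2.1,1,0,-0.02,0,0,0,0,1,0,0,0,0,0,0,1,0,0.4,0,0,0,0,1,0,0.5,0,0,0,0,1,0,0,-3,0,0,0,1,0,0,-3,0,0,0,1])

```text
time: 6.95
tool_pos: [0.5111, -0.1741, 0.1305]
ee_rot: [-3.14, 0.001, 0.426]
wrist_force: [-0.5, -0.2, -0.3]
width: 0.0007
```

```bash
cat > lg.py <<'E'
from m import *
import sys
o=robot.get_obs();print(o["time"],o["tool_pos"],o["ee_rot"],o["wrist_force"],o["width"])
s=snap("wrist",sys.argv[1]); crop(s,120,0,360,300,2,sys.argv[1]+"c")
L,Rd=drive(s,c0=(.5543,-.1252),TH=30)
for c,a in L:
  p=plane(s,[c],.074)[0]; d=p-[.5543,-.1252,0];print(c.round(1),a,p.round(4),np.hypot(d[0],d[1]).round(4),np.degrees(np.arctan2(d[1],d[0])).round(1))
E
python3 lg.py w6
```

```text
6.95 [ 0.51106945 -0.17410208  0.13053172] [-3.13987003e+00  1.12359422e-03  4.25763122e-01] [-0.49263288 -0.21200644 -0.31677228] 0.0006890885074293223
[286.1  69.3] 227 [ 0.6073 -0.1023  0.074 ] 0.0578 23.3
[221.4 110.4] 259 [ 0.5607 -0.0686  0.074 ] 0.057 83.5
[353.1 111.1] 199 [ 0.6017 -0.1596  0.074 ] 0.0585 -36.0
[228.6 184.7] 233 [ 0.5083 -0.0925  0.074 ] 0.0565 144.6
[350.3 185.4] 252 [ 0.549  -0.1832  0.074 ] 0.0582 -95.3
[290.1 218.2] 241 [ 0.5023 -0.1494  0.074 ] 0.0573 -155.1
```

View pics/w6c.png

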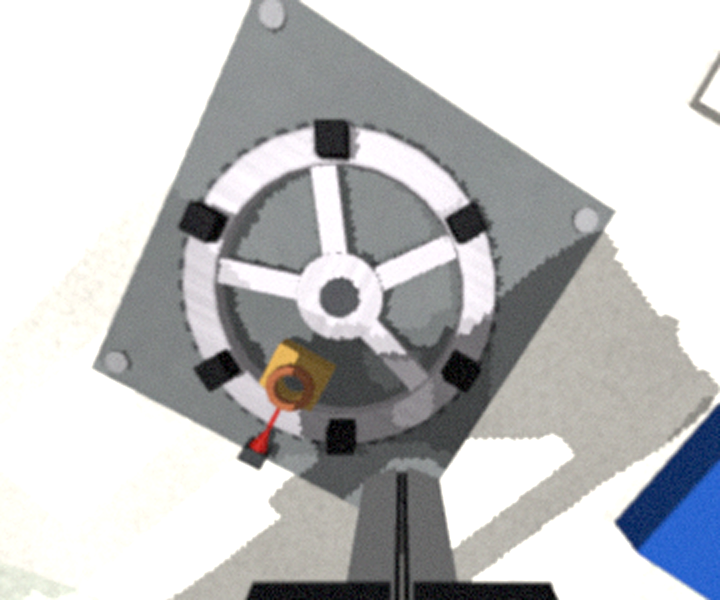

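The mark now lines up with the pointer: the mark's end is at (264,437) in the crop and the pointer tip at (262,438). The lugs give a mark angle of 174.2°. I'll cross-check with the top camera, and also work out the hole I saw between the spokes in the earlier views.

Run:
```python
from m import *
s=snap("wrist"); C=np.array([.5543,-.1252,0])
for n,u,z in [("mark",(252,218.5),.058),("tip",(251,219),.05),("base",(245,229),.05)]:
  p=plane(s,[u],z)[0]; d=p-C; print(n,p.round(4),np.hypot(d[0],d[1]).round(4),np.degrees(np.arctan2(d[1],d[0])).round(1))
Tt=s["tool_from_camera"];F=np.diag([1.,-1,-1,1])
def at(pos,rpy,u,z):
  T=np.eye(4);T[:3,:3]=R.from_euler("xyz",rpy).as_matrix();T[:3,3]=pos
  s["wc"]=T@Tt@F; return plane(s,[u],z)[0]
for pos,rpy,u in [((.56976,-.18670,.13759),(-3.1357,-.00136,1.4064),(246.4,152)),((.56409,-.18637,.07606),(3.13909,.00075,1.40641),(233.5,161)),((.54253,-.18544,.07049),(3.13917,-.001,1.06242),(238.5,183))]:
  p=at(pos,rpy,u,.04);d=p-C;print(p.round(4),np.hypot(d[0],d[1]).round(4),np.degrees(np.arctan2(d[1],d[0])).round(1))
t=snap("top"); crop(t,325,195,90,95,6,"t3")
```

```text
mark [ 0.4828 -0.1198  0.058 ] 0.0717 175.7
tip [ 0.4785 -0.1184  0.05  ] 0.0761 174.9
base [ 0.4666 -0.1168  0.05  ] 0.0882 174.5
[ 0.5092 -0.1228  0.04  ] 0.0451 177.0
[ 0.5104 -0.1231  0.04  ] 0.044 177.3
[ 0.5094 -0.1227  0.04  ] 0.045 176.9
```

View pics/t3.png

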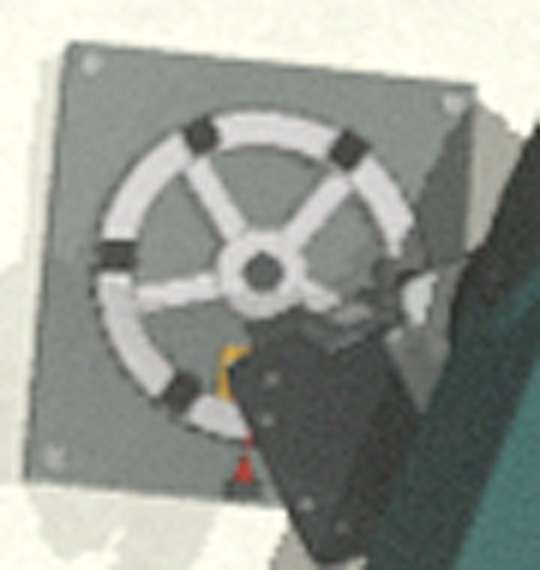

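The wrist view puts the mark within about 1° (about 1 mm) of the pointer line, and the top view agrees. Step 1 is done and the fingers are clear. The hole seen through the spokes lies at r = 45 mm and about 177°, roughly 2.4 mm CCW of nominal, so that is where the feel search will start. On to the pin.

Emit:
arm_command(plan=[0,0,-4,0,0,8.1,1,0,0,-4,0,0,8.1,0,0,0,-3,0,0,8.2,0,-1.39,-5.67,0,0,0,0,0,-1.39,-5.67,0,0,0,0,0,-1.39,-5.67,0,0,0,0,0,-1.39,-5.67,0,0,0,0,0,-1.39,-5.67,0,0,0,0,0])

```text
time: 8.1
tool_pos: [0.4407, 0.1109, 0.2384]
ee_rot: [3.141, 0.003, -0.0]
wrist_force: [0.4, 0.3, 0.7]
width: 0.0673
```

Emit:
arm_command(plan=[-1.39,-5.67,0,0,0,0,0,-1.39,-5.67,0,0,0,0,0,-1.39,-5.67,0,0,0,0,0,0,0,0,0,0,0,0])

```text
time: 8.6
tool_pos: [0.3982, 0.2823, 0.238]
ee_rot: [3.14, 0.004, 0.007]
wrist_force: [0.8, 0.3, -0.2]
width: 0.0943
```

Run:
```python
from h import *
o=robot.get_obs();print(o["time"],o["tool_pos"],o["ee_rot"],o["wrist_force"],o["width"])
s=snap("wrist","r1"); crop(s,0,0,640,400,1.25,"r1c")
im=s["pixels"].astype(int); m=((im[...,2]>1.5*im[...,0])&(im[...,2]>50)).astype(np.uint8)
n,l,st,ce=cv2.connectedComponentsWithStats(m)
for i in range(1,n):
  if st[i,4]>30: print(st[i],ce[i])
```

```text
8.6 [0.3982349  0.28225544 0.2379558 ] [3.14034077 0.00412611 0.00673753] [ 0.82754196  0.30900582 -0.23633746] 0.09429144088259048
[318 122  15  16 191] [324.87958115 129.86910995]
[426 369  14  12  61] [432.60655738 374.72131148]
```

View pics/r1c.png

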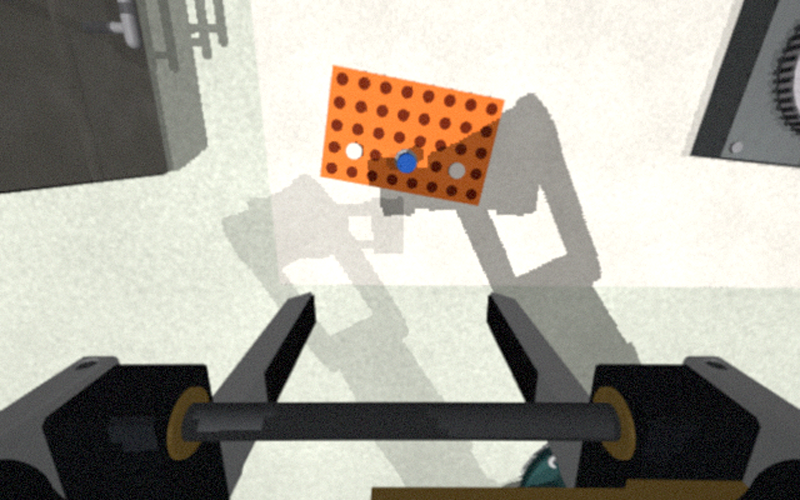

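The pin's blue head is at (325,130) in the raw wrist picture, with tube caps on both sides of it. I'll triangulate with the top view.

Run:
```python
from h import *
s=snap("wrist"); t=snap("top")
c=plane(s,[(354/1.25,151/1.25),(457/1.25,171/1.25)],.057); print("caps",c.round(4),c.mean(0).round(4))
u=(324.9,129.9)
print("head z.104",plane(s,[u],.104)[0].round(4))
v=(189.3,277.4)
p=tri([(s,u),(t,v)]);print("tri",p.round(4),proj(s,p),proj(t,p))
```

```text
caps [[0.4783 0.3246 0.057 ]
 [0.4603 0.2261 0.057 ]] [0.4693 0.2754 0.057 ]
head z.104 [0.4702 0.276  0.104 ]
tri [0.4691 0.276  0.0986] [[324.79609383 130.71591602]] [[189.37843349 277.01220014]]
```

Emit:
arm_command(plan=[3.59,0.35,4.9,0,0,0,0,3.59,0.35,4.9,0,0,0,0,0,0,0,0,0,0,0])

```text
time: 9.12
tool_pos: [0.4712, 0.2684, 0.1362]
ee_rot: [3.136, 0.011, -0.005]
wrist_force: [-1.6, 0.3, -0.0]
width: 0.0942
```

Run:
```python
from h import *
o=robot.get_obs();print(o["time"],o["tool_pos"],o["ee_rot"],o["wrist_force"],o["width"])
s=snap("wrist","r2"); crop(s,120,100,400,300,2,"r2c")
im=s["pixels"].astype(int); m=((im[...,2]>1.5*im[...,0])&(im[...,2]>50)).astype(np.uint8)
n,l,st,ce=cv2.connectedComponentsWithStats(m)
for i in range(1,n):
  if st[i,4]>30: print(st[i],ce[i],plane(s,[ce[i]],.104))
```

```text
9.125 [0.47123553 0.26844777 0.13624844] [ 3.13610983  0.01057322 -0.0054597 ] [-1.56281868  0.26123392 -0.03413902] 0.09420017870961726
[299 206  20  37 383] [309.4073107  228.72062663] [[0.47327712 0.27683424 0.104     ]]
```

View pics/r2c.png

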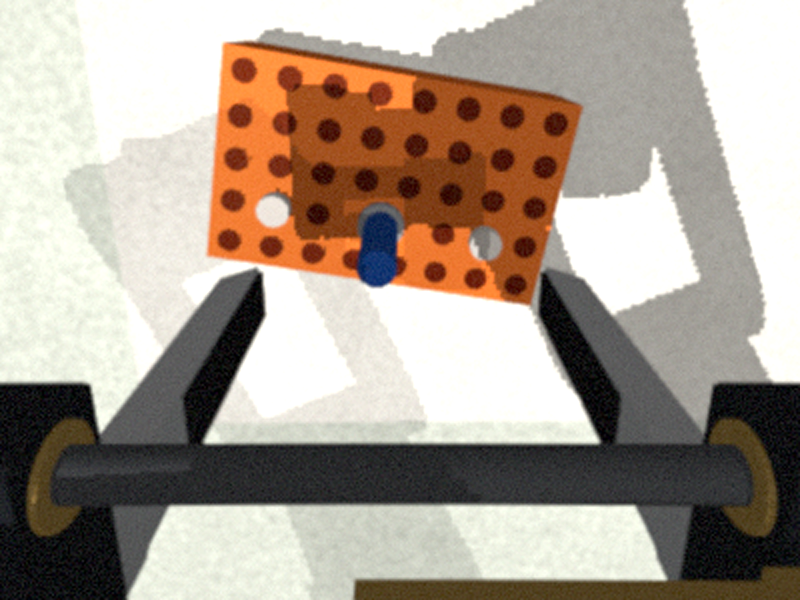

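Emit:
arm_command(plan=[0,0,0,0,0,0,0,0,0,0,0,0,0,0])

```text
time: 9.43
tool_pos: [0.4728, 0.2727, 0.1451]
ee_rot: [-3.14, -0.004, -0.0]
wrist_force: [0.0, -0.3, 0.3]
width: 0.094
```

Run:
```python
from h import *
o=robot.get_obs();print(o["time"],o["tool_pos"],o["ee_rot"],o["wrist_force"],o["qvel"].round(3))
s=snap("wrist","r3")
im=s["pixels"].astype(int); m=((im[...,2]>1.5*im[...,0])&(im[...,2]>50)).astype(np.uint8)
n,l,st,ce=cv2.connectedComponentsWithStats(m)
for i in range(1,n):
  if st[i,4]>30: 
    b=st[i]; print(b,plane(s,[(b[0]+b[2]/2,b[1]+b[3]-9)],.104))
```

```text
9.425 [0.47278395 0.27273334 0.14514381] [-3.13970847e+00 -4.17118555e-03 -2.34986265e-04] [ 0.00687142 -0.25357528  0.27592689] [ 0.008  0.003  0.003  0.    -0.002  0.002]
[305 212  19  29 300] [[0.46890413 0.27771609 0.104     ]]
```

Emit:
arm_command(plan=[-0.3,-0.38,1.5,0,0,0,0,0,0,2.5,0,0,0,0,0,0,1.5,0,0,0,0,0,0,0.9,0,0,0,0,0,0,0,0,0,0,0,0,0,0,0,0,0,0])

```text
time: 10.22
tool_pos: [0.4697, 0.2765, 0.0792]
ee_rot: [-3.141, -0.001, -0.0]
wrist_force: [0.6, 0.2, 0.1]
width: 0.0941
```

Run:
```python
from h import *
o=robot.get_obs();print(o["time"],o["tool_pos"],o["ee_rot"],o["wrist_force"],o["qvel"].round(3))
s=snap("wrist","r4"); crop(s,120,100,400,300,2,"r4c",2.2)
```

```text
10.225 [0.46971804 0.27646313 0.07924104] [-3.14102461e+00 -1.41238073e-03 -2.04933769e-04] [0.58110148 0.18191242 0.05240102] [-0.001 -0.004 -0.004 -0.001  0.001  0.   ]
```

View pics/r4c.png

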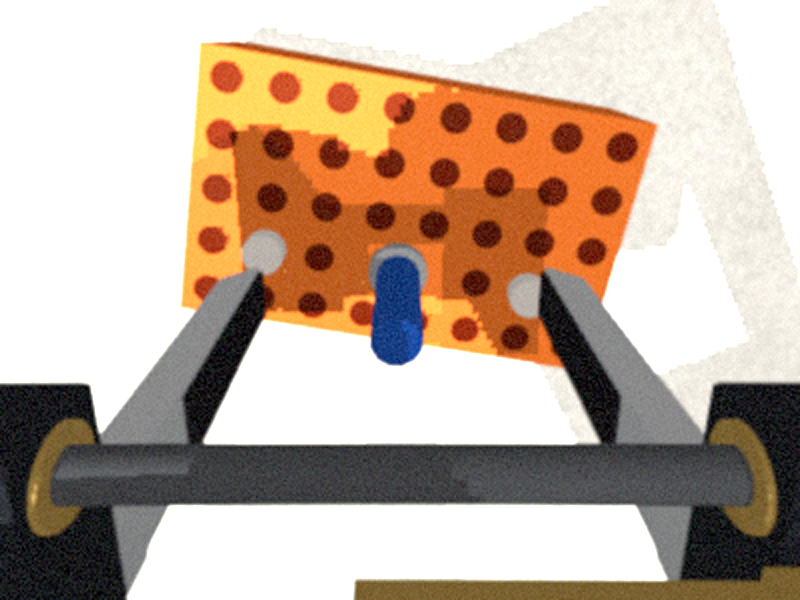

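Fingers straddle the pin, with the head about 2 mm left of centre (crop x 397 against 402). I'll shift slightly and close.

Emit:
arm_command(plan=[0,-0.15,0,0,0,0,0.8,0,0,0,0,0,0,1,0,0,0,0,0,0,1,0,0,0,0,0,0,1,0,0,0,0,0,0,1,0,0,0,0,0,0,1,0,0,0,0,0,0,1])

```text
time: 11.15
tool_pos: [0.4691, 0.2777, 0.0784]
ee_rot: [3.141, 0.0, -0.0]
wrist_force: [-0.1, -0.0, 0.4]
width: 0.0274
```

Run:
```python
from h import *
o=robot.get_obs();print(o["time"],o["tool_pos"],o["ee_rot"],o["wrist_force"],o["wrist_torque"],o["width"])
s=snap("wrist","r5"); crop(s,120,100,400,300,2,"r5c",2.2)
```

```text
11.15 [0.46914608 0.27768406 0.07842152] [ 3.14149178e+00  4.00549800e-05 -2.13832686e-04] [-0.07038153 -0.01889711  0.37564555] [ 0.03084372 -0.01108742  0.0011255 ] 0.02742184761108066
```

View pics/r5c.png

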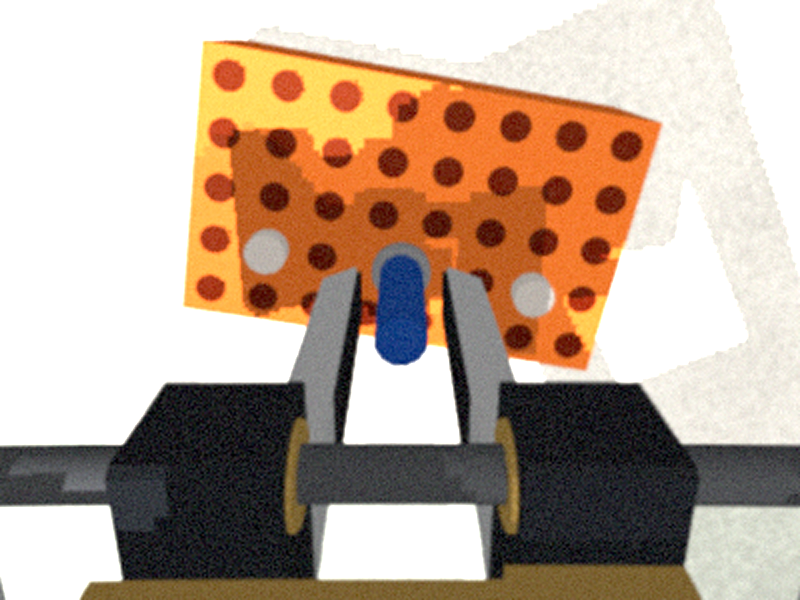

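Emit:
arm_command(plan=[0,0,0,0,0,0,1,0,0,0,0,0,0,1,0,0,0,0,0,0,1])

```text
time: 11.58
tool_pos: [0.4692, 0.2777, 0.0784]
ee_rot: [3.141, -0.0, -0.0]
wrist_force: [-0.3, 0.2, -1.0]
width: 0.0155
```

Emit:
arm_command(plan=[0,0,-1,0,0,0,1,0,0,-2.5,0,0,0,1,0,0,-4,0,0,0,1,0,0,-3,0,0,0,1,0,0,-1,0,0,0,1,0,0,0,0,0,0,1])

```text
time: 12.32
tool_pos: [0.4693, 0.2778, 0.1938]
ee_rot: [-3.141, -0.001, -0.0]
wrist_force: [-0.2, 1.0, -1.1]
width: 0.0153
```

Run:
```python
from h import *
o=robot.get_obs();print(o["time"],o["tool_pos"],o["ee_rot"],o["wrist_force"],o["wrist_torque"],o["width"])
s=snap("wrist","r6"); crop(s,120,100,400,300,2,"r6c",2.2)
s=snap("scene","sc6"); crop(s,250,100,200,150,4,"sc6c",1.5)
```

```text
12.325 [0.46928532 0.27777129 0.19382259] [-3.14130057e+00 -8.54288398e-04 -2.06079117e-04] [-0.20150054  0.99053188 -1.09447591] [0.01796695 0.02510998 0.00079455] 0.015304599319943718
```

View pics/r6c.png

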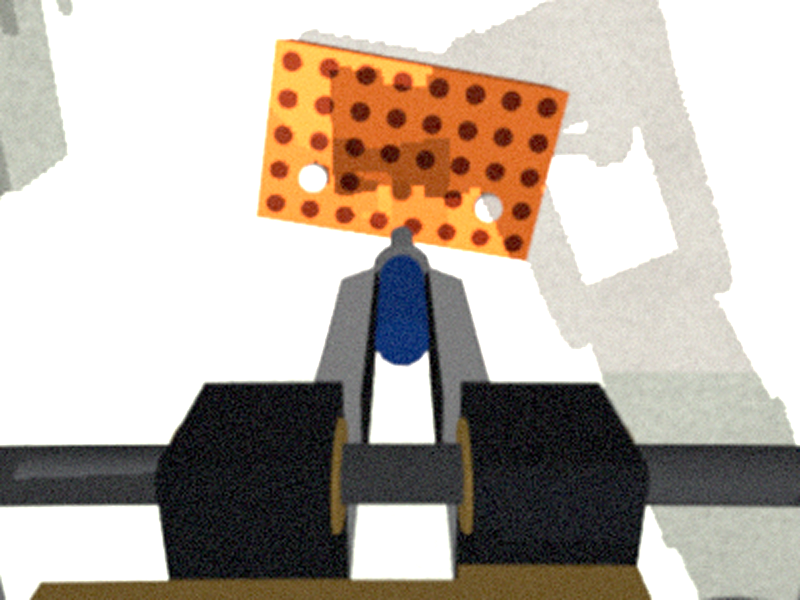

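View pics/sc6c.png

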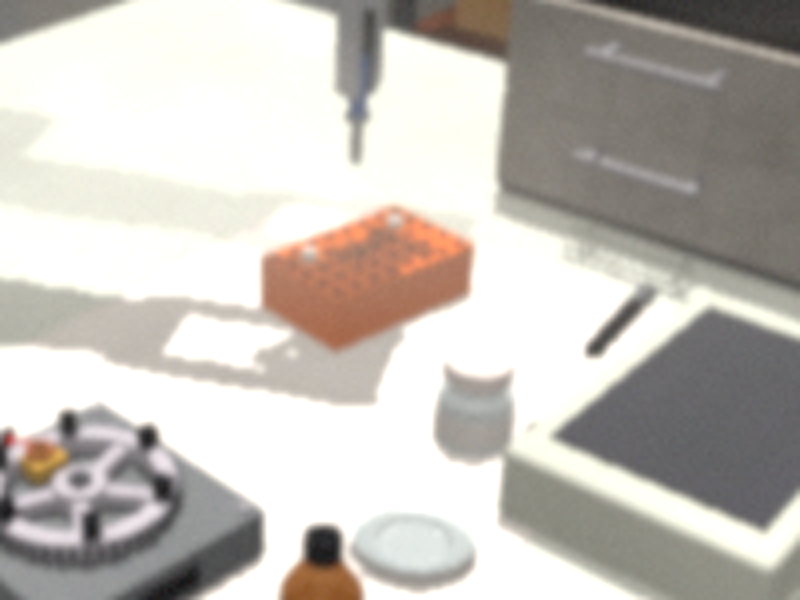

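The pin is gripped and hangs upright, and both tubes stay in place. Carrying it to above the boss.

Emit:
arm_command(plan=[0.3,3,0,0,0,0,1,0.5,5,0.2,0,0,0,1,0.6,6,0.2,0,0,0,1,0.6,6,0.2,0,0,0,1,0.6,6,0.2,0,0,0,1,0.6,6,0.2,0,0,0,1,0.5,5,0.2,0,0,3,1,0.3,2.8,0.2,0,0,3,1])

```text
time: 13.42
tool_pos: [0.5065, -0.1227, 0.1772]
ee_rot: [-3.141, 0.004, -0.109]
wrist_force: [0.1, 1.2, -0.8]
width: 0.0152
```

Emit:
arm_command(plan=[0,0,0,0,0,0,1,0,0,0,0,0,0,1,0,0,0,0,0,0,1])

```text
time: 13.8
tool_pos: [0.5075, -0.1192, 0.1791]
ee_rot: [-3.141, 0.001, -0.103]
wrist_force: [-0.1, -0.4, -0.6]
width: 0.0155
```

Run:
```python
from m import *
o=robot.get_obs();print(o["time"],o["tool_pos"],o["ee_rot"],o["wrist_force"],o["wrist_torque"],o["width"])
s=snap("wrist","p1"); crop(s,120,0,400,300,2,"p1c",1.8)
Tc=np.linalg.inv(s["tool_from_camera"])
for z in (.060,.0684,.075):
  p=(np.diag([1.,-1,-1,1])@Tc@[0,0,z,1])[:3]; print(z,cv2.projectPoints(p.reshape(1,3),np.zeros(3),np.zeros(3),s["K"],s["d"])[0].ravel())
L,Rd=drive(s,c0=(.5543,-.1252),TH=30)
for c,a in L:
  p=plane(s,[c],.074)[0]; d=p-[.5545,-.1255,0];print(c.round(1),a,p.round(4),np.hypot(d[0],d[1]).round(4),np.degrees(np.arctan2(d[1],d[0])).round(1))
```

```text
13.8 [ 0.5074546  -0.11919723  0.17914367] [-3.14120325e+00  6.23993365e-04 -1.02972030e-01] [-0.12282129 -0.42180224 -0.6398457 ] [-0.0221455   0.02261983  0.08120252] 0.015506509785346354
0.06 [320.55677258 219.20742992]
0.0684 [320.56089072 215.98833265]
0.075 [320.56394828 213.59846455]
[290.4 101.3] 149 [ 0.6076 -0.1017  0.074 ] 0.0582 24.2
[353.8 101.1] 181 [ 0.6018 -0.1592  0.074 ] 0.0581 -35.5
[262.2 156.3] 148 [ 0.5608 -0.0681  0.074 ] 0.0578 83.7
[382.3 156.6] 177 [ 0.5488 -0.1831  0.074 ] 0.0579 -95.6
[293.7 206.1] 141 [ 0.508  -0.0918  0.074 ] 0.0575 144.1
[350.5 205.7] 143 [ 0.5025 -0.1491  0.074 ] 0.0571 -155.6
```

View pics/p1c.png

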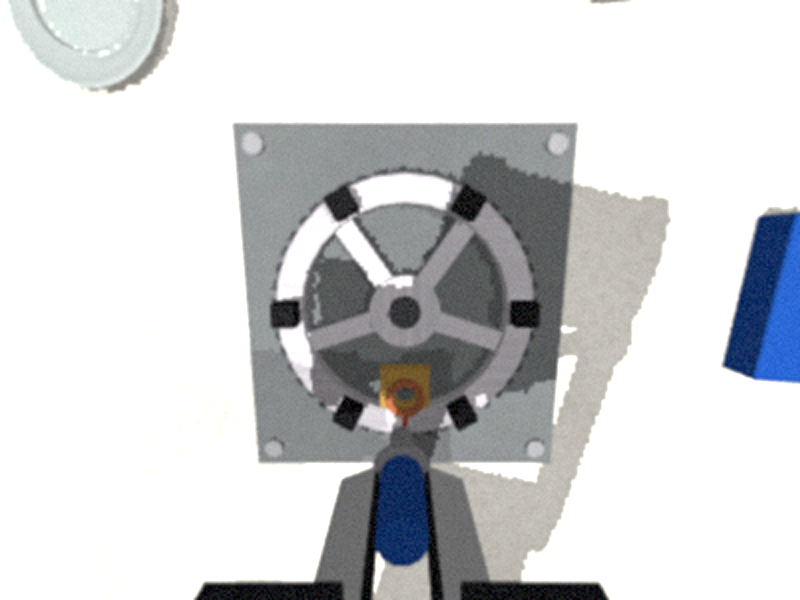

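The tool is square to the drive. The lugs re-measure a mark angle of 174.2° and a centre of (0.5547, −0.1255), so the boss is at about (0.5098, −0.1210). I'll align and go to just above the sleeve.

Emit:
arm_command(plan=[0.15,0.08,1.2,0,0,0,1,0.1,0.06,1.2,0,0,0,1,0,0,0.7,0,0,0,1,0,0,0,0,0,0,1,0,0,0,0,0,0,1])

```text
time: 14.48
tool_pos: [0.5101, -0.1222, 0.1487]
ee_rot: [3.141, -0.0, -0.105]
wrist_force: [-0.1, -0.1, -1.2]
width: 0.0153
```

```bash
cat > v.py <<'E'
from m import *
import sys
o=robot.get_obs();print(o["time"],o["tool_pos"],o["ee_rot"],o["wrist_force"],o["wrist_torque"],o["width"])
C=np.array([.5546,-.1255]); d=o["tool_pos"][:2]-C; print("r %.4f ang %.2f"%(np.hypot(*d),np.degrees(np.arctan2(d[1],d[0]))))
if len(sys.argv)>1:
  s=snap("wrist",sys.argv[1]); crop(s,220,120,200,150,4,sys.argv[1]+"c",2)
E
python3 v.py p2
```

```text
14.475 [ 0.51008983 -0.12217398  0.14869312] [ 3.14141196e+00 -4.45196989e-04 -1.04957615e-01] [-0.13555195 -0.05668497 -1.16158101] [ 0.04211567  0.0179745  -0.01281805] 0.015277259704949052
r 0.0446 ang 175.73
```

View pics/p2c.png

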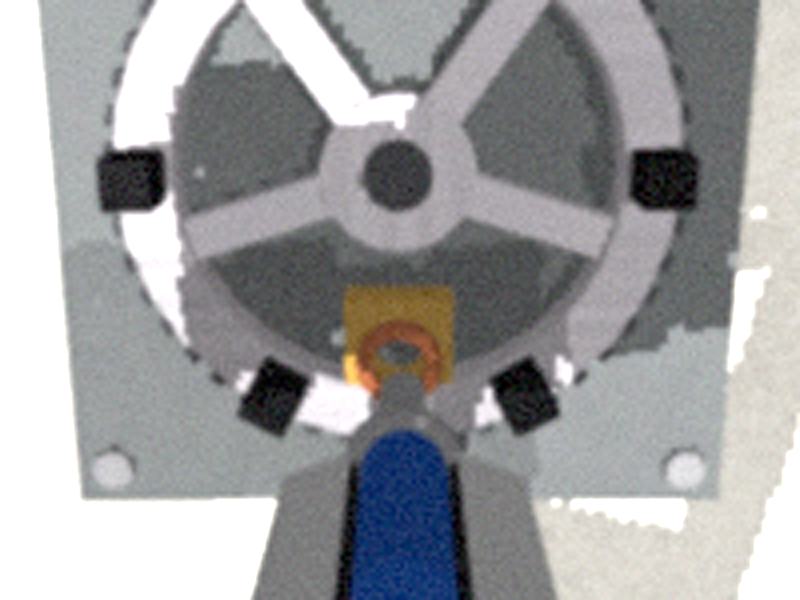

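Run:
```python
from m import *
s=snap("wrist"); o=robot.get_obs()["tool_pos"]
for z in (.058,.06,.064,.068): 
  u=proj(s,[[o[0],o[1],z]])[0]; print(z,u,(u-[220,120])*4)
for z in (.06,.064,.068): print(plane(s,[(320,207.5)],z))
```

```text
0.058 [320.54937363 208.34375283] [402.19749452 353.37501134]
0.06 [320.54907405 208.97726817] [402.19629619 355.9090727 ]
0.064 [320.54846217 210.27124542] [402.19384869 361.0849817 ]
0.068 [320.54783274 211.60244552] [402.19133096 366.40978209]
[[ 0.51177588 -0.12186885  0.06      ]]
[[ 0.51302929 -0.12200807  0.064     ]]
[[ 0.5142827  -0.12214728  0.068     ]]
```

Emit:
arm_command(plan=[-0.02,-0.1,0.4,0,0,0,1,0,0,0.4,0,0,0,1,0,0,0,0,0,0,1,0,0,0.3,0,0,0,1,0,0,0.2,0,0,0,1,0,0,0,0,0,0,1])

```text
time: 15.32
tool_pos: [0.5097, -0.121, 0.1352]
ee_rot: [-3.142, 0.0, -0.105]
wrist_force: [0.2, 0.4, -1.8]
width: 0.0157
```

```bash
python3 v.py p3
```

```text
15.325 [ 0.50971851 -0.1210427   0.13520301] [-3.14155775e+00  4.25620621e-04 -1.04967705e-01] [ 0.21259025  0.35492754 -1.84060501] [0.02156049 0.02024483 0.0043301 ] 0.015669481452388306
r 0.0451 ang 174.33
```

View pics/p3c.png

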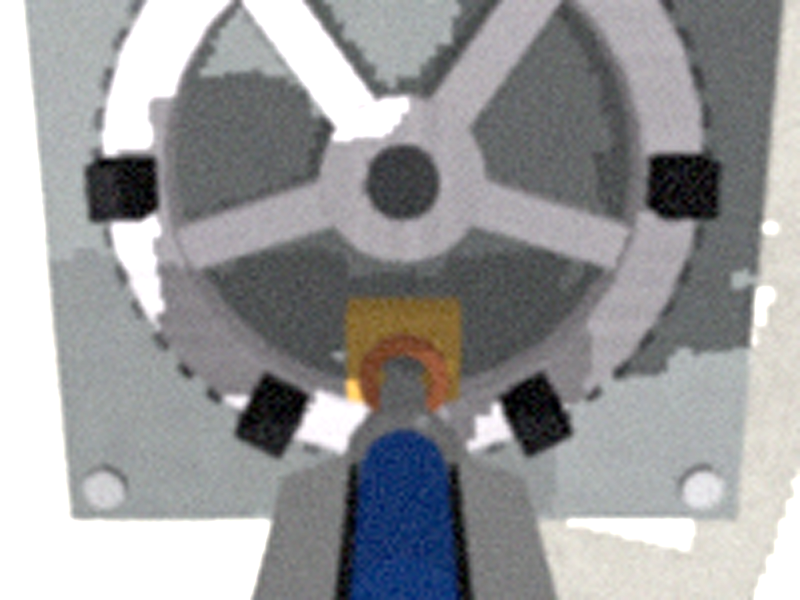

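The tip is centred over the sleeve (pin at crop x 405, ring at 404). I'll continue down.

Emit:
arm_command(plan=[0,0,0.25,0,0,0,1,0,0,0.25,0,0,0,1,0,0,0,0,0,0,1])

```text
time: 15.75
tool_pos: [0.5096, -0.121, 0.1301]
ee_rot: [-3.142, 0.001, -0.105]
wrist_force: [0.4, 0.0, -0.6]
width: 0.0155
```

Emit:
arm_command(plan=[0,0,0.25,0,0,0,1,0,0,0.25,0,0,0,1,0,0,0,0,0,0,1])

```text
time: 16.12
tool_pos: [0.5096, -0.121, 0.1251]
ee_rot: [-3.142, 0.001, -0.105]
wrist_force: [-0.0, -0.1, -0.9]
width: 0.0154
```

```bash
python3 v.py p4
```

```text
16.125 [ 0.5096285  -0.12100109  0.12509714] [-3.14151461e+00  6.46770979e-04 -1.04929277e-01] [-0.0112646  -0.11101534 -0.88901581] [ 0.02165961  0.03443269 -0.09267987] 0.015376986469910774
r 0.0452 ang 174.29
```

View pics/p4c.png

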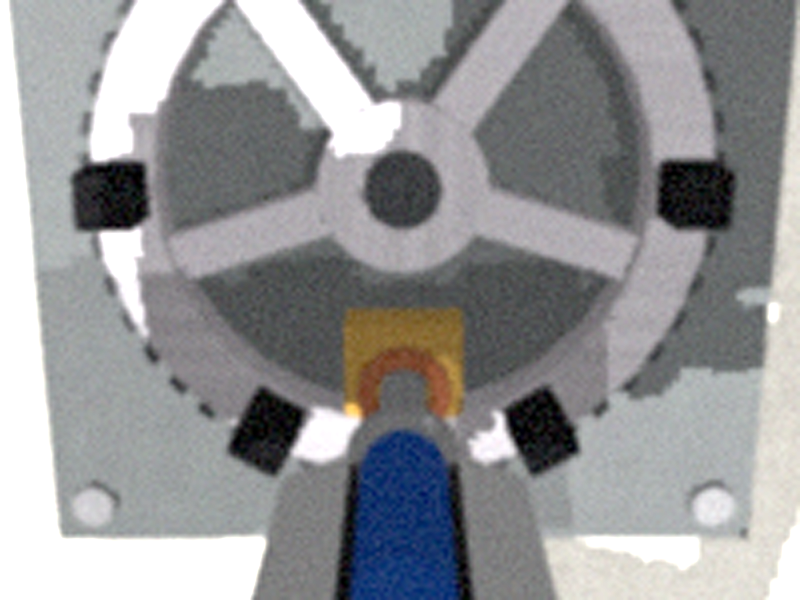

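Emit:
arm_command(plan=[0,0,0.25,0,0,0,1,0,0,0.25,0,0,0,1,0,0,0.25,0,0,0,1,0,0,0.25,0,0,0,1,0,0,0,0,0,0,1])

```text
time: 16.8
tool_pos: [0.5096, -0.121, 0.1151]
ee_rot: [-3.142, 0.001, -0.105]
wrist_force: [0.1, -0.2, -1.7]
width: 0.0157
```

Emit:
arm_command(plan=[0,0,0.2,0,0,0,1,0,0,0.2,0,0,0,1,0,0,0,0,0,0,1])

```text
time: 17.18
tool_pos: [0.5097, -0.121, 0.1112]
ee_rot: [-3.142, 0.0, -0.105]
wrist_force: [0.6, 0.2, -0.8]
width: 0.0153
```

Emit:
arm_command(plan=[0,0,0.15,0,0,0,1,0,0,0,0,0,0,1])

```text
time: 17.42
tool_pos: [0.5098, -0.1211, 0.1098]
ee_rot: [3.142, 0.0, -0.105]
wrist_force: [-0.2, 0.1, -1.0]
width: 0.0156
```

```bash
python3 v.py
```

```text
17.425 [ 0.5097591  -0.12105929  0.10984968] [ 3.14155957e+00  2.05106893e-04 -1.04999696e-01] [-0.2315837  0.0902602 -1.0473621] [0.05317656 0.02325467 0.03817154] 0.01555256410053859
r 0.0451 ang 174.34
```

The pin went through the boss without force. Next I'll touch the housing lightly.

Emit:
arm_command(plan=[0,0,0.1,0,0,0,1,0,0,0,0,0,0,1])

```text
time: 17.68
tool_pos: [0.5098, -0.121, 0.1089]
ee_rot: [3.142, 0.0, -0.105]
wrist_force: [-0.3, 0.1, -0.6]
width: 0.0154
```

Emit:
arm_command(plan=[0,0,0.1,0,0,0,1,0,0,0,0,0,0,1])

```text
time: 17.92
tool_pos: [0.5098, -0.1211, 0.1079]
ee_rot: [3.142, 0.0, -0.105]
wrist_force: [0.5, 0.5, -1.0]
width: 0.0153
```

Emit:
arm_command(plan=[0,0,0.1,0,0,0,1,0,0,0,0,0,0,1])

```text
time: 18.18
tool_pos: [0.5098, -0.1211, 0.1069]
ee_rot: [3.141, 0.0, -0.105]
wrist_force: [-0.2, 0.6, -1.1]
width: 0.0157
```

Emit:
arm_command(plan=[0,0,0.1,0,0,0,1,0,0,0,0,0,0,1])

```text
time: 18.42
tool_pos: [0.5099, -0.1213, 0.1061]
ee_rot: [3.141, -0.0, -0.105]
wrist_force: [-0.2, -0.0, -1.1]
width: 0.0154
```

The tip is about 2 mm below where contact was expected and is creeping in −y, so the taper seems to be entering a bore on the CCW side. I'll shift that way.

Emit:
arm_command(plan=[0,0.07,0,0,0,0,1,0,0.07,0,0,0,0,1,0,0,0.05,0,0,0,1,0,0,0,0,0,0,1])

```text
time: 18.92
tool_pos: [0.5096, -0.1223, 0.1053]
ee_rot: [-3.141, 0.0, -0.105]
wrist_force: [0.1, 0.8, -1.1]
width: 0.0156
```

Emit:
arm_command(plan=[0,0.06,0,0,0,0,1,0,0,0.1,0,0,0,1,0,0,0,0,0,0,1])

```text
time: 19.3
tool_pos: [0.5097, -0.1226, 0.1045]
ee_rot: [-3.141, -0.0, -0.105]
wrist_force: [-0.5, 3.1, 0.1]
width: 0.0155
```

```bash
python3 v.py p5
```

```text
19.3 [ 0.50965896 -0.12259402  0.10454133] [-3.14078173e+00 -1.24509457e-07 -1.04734745e-01] [-0.49581364  3.09068556  0.07836355] [ 0.68382886  0.05306009 -0.01227319] 0.01547853549309212
r 0.0450 ang 176.30
```

View pics/p5c.png

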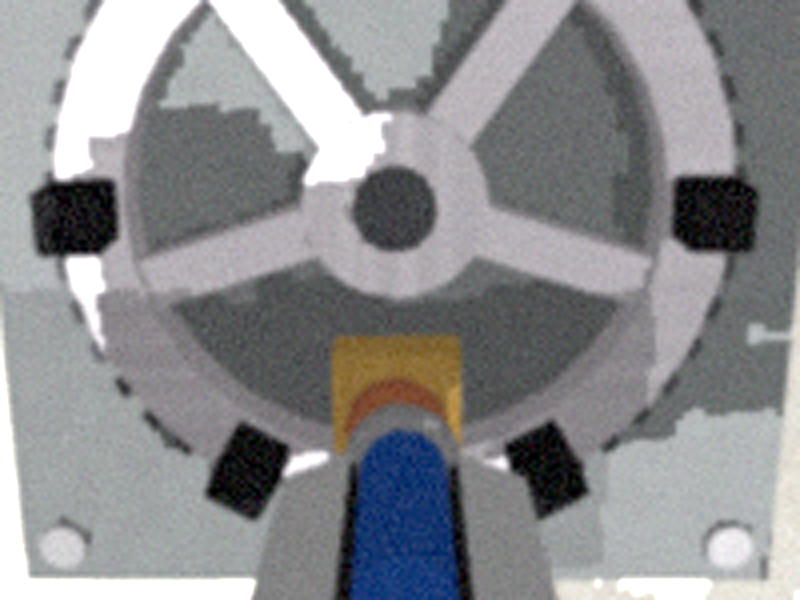

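Emit:
arm_command(plan=[0,0.05,0,0,0,0,1,0,0,0.1,0,0,0,1,0,0,0,0,0,0,1])

```text
time: 19.73
tool_pos: [0.5095, -0.1236, 0.1034]
ee_rot: [3.141, 0.0, -0.105]
wrist_force: [0.9, 2.4, 0.4]
width: 0.0154
```

Emit:
arm_command(plan=[0,0.0,0.1,0,0,0,1,0,0,0,0,0,0,1])

```text
time: 19.98
tool_pos: [0.5096, -0.1236, 0.1023]
ee_rot: [3.141, 0.0, -0.105]
wrist_force: [-0.8, 2.9, 0.4]
width: 0.0155
```

The pin is now 6 mm into the bore, and the side force is only the pulley's drag. I'll keep lowering and watch for the collar.

Emit:
arm_command(plan=[0,0,0.12,0,0,0,1,0,0,0.12,0,0,0,1,0,0,0,0,0,0,1])

```text
time: 20.35
tool_pos: [0.5095, -0.1236, 0.0998]
ee_rot: [3.141, 0.0, -0.105]
wrist_force: [-0.1, 3.0, 0.2]
width: 0.0155
```

Emit:
arm_command(plan=[0,0,0.12,0,0,0,1,0,0,0.12,0,0,0,1,0,0,0,0,0,0,1])

```text
time: 20.72
tool_pos: [0.5095, -0.1236, 0.0975]
ee_rot: [3.142, 0.0, -0.105]
wrist_force: [0.3, 2.8, -0.0]
width: 0.0151
```

Emit:
arm_command(plan=[0,0,0.1,0,0,0,1,0,0,0,0,0,0,1])

```text
time: 20.98
tool_pos: [0.5096, -0.1236, 0.0966]
ee_rot: [3.142, 0.0, -0.105]
wrist_force: [0.0, 2.9, 0.5]
width: 0.0156
```

Emit:
arm_command(plan=[0,0,0.1,0,0,0,1,0,0,0,0,0,0,1])

```text
time: 21.22
tool_pos: [0.5096, -0.1236, 0.0956]
ee_rot: [3.141, 0.0, -0.105]
wrist_force: [-0.1, 3.1, -0.0]
width: 0.0156
```

```bash
python3 v.py p6
```

```text
21.225 [ 0.50956544 -0.12356878  0.09556981] [ 3.14148820e+00  6.64938227e-05 -1.04980062e-01] [-0.12833157  3.07308638 -0.00921715] [ 0.57096625  0.06386924 -0.04065558] 0.015587703095509964
r 0.0451 ang 177.54
```

View pics/p6c.png

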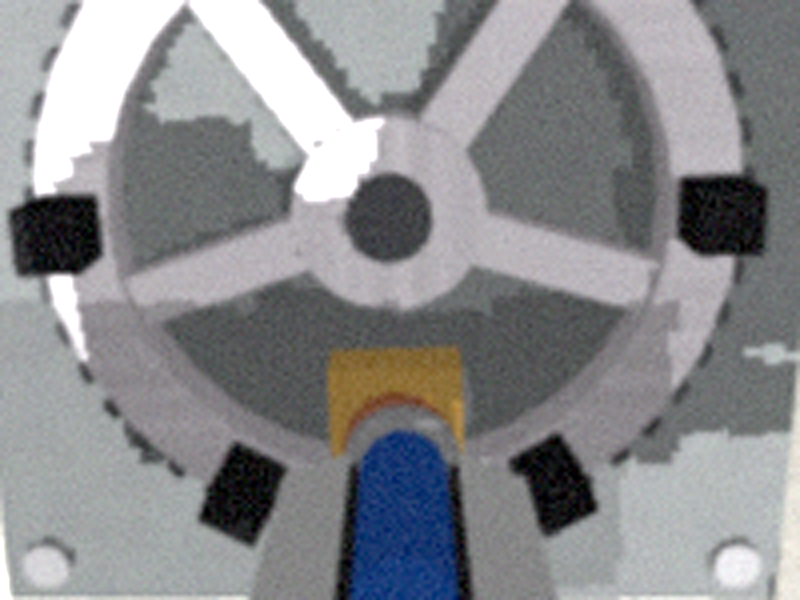

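Emit:
arm_command(plan=[0,0,0.1,0,0,0,1,0,0,0,0,0,0,1])

```text
time: 21.52
tool_pos: [0.5096, -0.1235, 0.0946]
ee_rot: [3.142, 0.0, -0.105]
wrist_force: [-0.0, 2.6, 1.0]
width: 0.0153
```

Emit:
arm_command(plan=[0,0,0.1,0,0,0,1,0,0,0,0,0,0,1])

```text
time: 21.78
tool_pos: [0.5096, -0.1236, 0.0935]
ee_rot: [3.142, 0.0, -0.105]
wrist_force: [-0.7, 1.4, 0.3]
width: 0.0153
```

Emit:
arm_command(plan=[0,0,0.1,0,0,0,1,0,0,0,0,0,0,1])

```text
time: 22.02
tool_pos: [0.5096, -0.1236, 0.0926]
ee_rot: [3.142, 0.0, -0.105]
wrist_force: [-0.5, 3.3, 1.0]
width: 0.0154
```

Emit:
arm_command(plan=[0,0,0.1,0,0,0,1,0,0,0,0,0,0,1])

```text
time: 22.28
tool_pos: [0.5096, -0.1235, 0.0915]
ee_rot: [3.142, 0.0, -0.105]
wrist_force: [-0.6, 1.9, 0.0]
width: 0.0155
```

Emit:
arm_command(plan=[0,0,0.1,0,0,0,1,0,0,0,0,0,0,1])

```text
time: 22.52
tool_pos: [0.5097, -0.1236, 0.0913]
ee_rot: [3.141, -0.0, -0.105]
wrist_force: [-1.4, 2.4, 4.6]
width: 0.0154
```

Emit:
arm_command(plan=[0,0,0.08,0,0,0,1,0,0,0,0,0,0,1])

```text
time: 22.78
tool_pos: [0.5097, -0.1236, 0.0913]
ee_rot: [3.141, -0.001, -0.105]
wrist_force: [-2.8, 4.1, 7.4]
width: 0.0154
```

The collar has met the sleeve, with the TCP stopped at 0.0913 and force building. I'll press to about 10 N.

Emit:
arm_command(plan=[0,0,0.08,0,0,0,1,0,0,0,0,0,0,1,0,0,0,0,0,0,1])

```text
time: 23.15
tool_pos: [0.5098, -0.1236, 0.0912]
ee_rot: [3.141, -0.001, -0.105]
wrist_force: [-3.6, 3.6, 9.9]
width: 0.0152
```

```bash
python3 v.py p7
python3 - <<'E'
from h import *
s=snap("scene","sc7"); crop(s,215,180,120,100,6,"sc7c",1.5)
E
```

```text
23.15 [ 0.50978111 -0.12362447  0.09120543] [ 3.14111457e+00 -1.21461771e-03 -1.04791036e-01] [-3.56929423  3.5583872   9.91821301] [0.92579215 0.89743924 0.05326116] 0.015231382726433911
r 0.0449 ang 177.60
```

View pics/p7c.png

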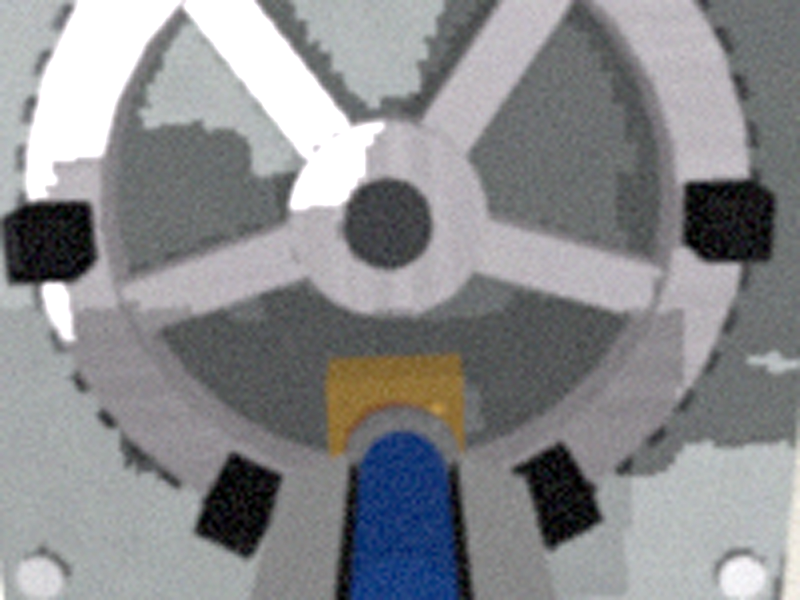

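View pics/sc7c.png

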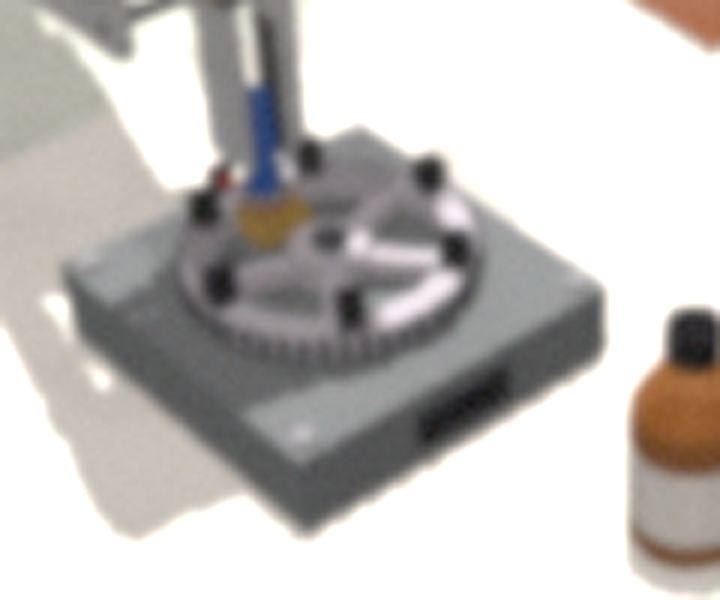

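The collar covers the copper sleeve all round at about 10 N. I'll add a touch more and hold, then relax and open.

Emit:
arm_command(plan=[0,0,0.04,0,0,0,1,0,0,0,0,0,0,1,0,0,0,0,0,0,1])

```text
time: 23.62
tool_pos: [0.5098, -0.1237, 0.0912]
ee_rot: [3.141, -0.001, -0.105]
wrist_force: [-4.5, 3.3, 11.9]
width: 0.0154
```

Emit:
arm_command(plan=[0,-0.03,-0.15,0,0,0,1,0,0,-0.05,0,0,0,1,0,0,0,0,0,0,0.7,0,0,0,0,0,0,0.5,0,0,0,0,0,0,0.5,0,0,0,0,0,0,0.5])

```text
time: 24.38
tool_pos: [0.5096, -0.1234, 0.0903]
ee_rot: [3.141, 0.0, -0.105]
wrist_force: [-0.1, -0.0, 0.8]
width: 0.0465
```

```bash
python3 v.py p8
```

```text
24.375 [ 0.50955195 -0.12342523  0.0903185 ] [ 3.14133670e+00  3.10908437e-04 -1.05052887e-01] [-0.09321494 -0.02108108  0.76713376] [0.01650853 0.01253317 0.02094627] 0.04646126596474155
r 0.0451 ang 177.36
```

View pics/p8c.png

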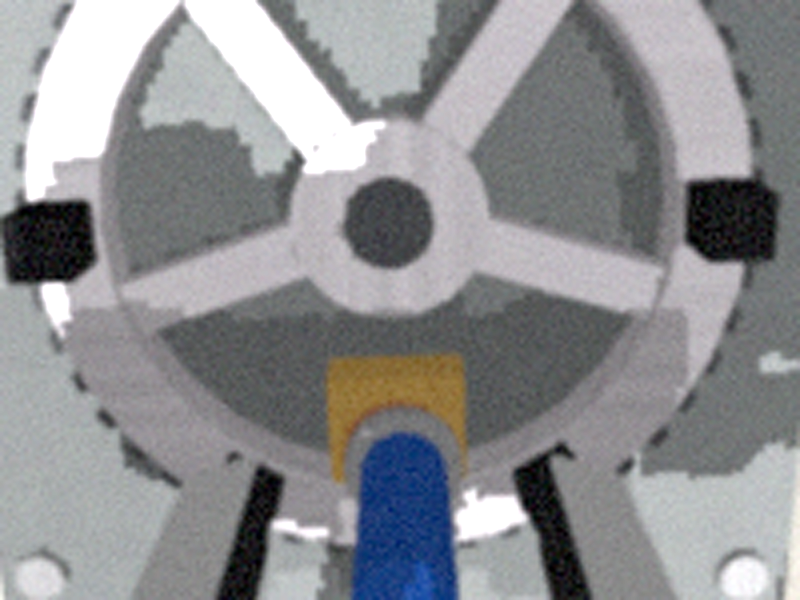

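Emit:
arm_command(plan=[0,0,-1.5,0,0,0,0.5,0,0,-3,0,0,0,0.5,0,0,-4,0,0,0,0.5,-2,0,-3,0,0,0,0.5,-2,0,-1.5,0,0,0,0.5,0,0,0,0,0,0,0.5,0,0,0,0,0,0,0.5])

```text
time: 25.3
tool_pos: [0.4701, -0.1191, 0.2204]
ee_rot: [3.142, -0.0, -0.105]
wrist_force: [0.0, 0.2, -0.2]
width: 0.0471
```

Run:
```python
from m import *
o=robot.get_obs();print(o["time"],o["tool_pos"],o["wrist_force"])
s=snap("wrist","f1"); crop(s,120,0,400,300,2,"f1c",1.8)
L,Rd=drive(s,c0=(.5546,-.1255),TH=30)
for c,a in L:
  p=plane(s,[c],.074)[0]; d=p-[.5546,-.1255,0];print(c.round(1),a,np.hypot(d[0],d[1]).round(4),np.degrees(np.arctan2(d[1],d[0])).round(1))
t=snap("top"); crop(t,325,195,90,95,6,"t4")
s=snap("scene"); crop(s,215,180,120,100,6,"sc8c",1.5)
```

```text
25.3 [ 0.4700853  -0.11908793  0.2204469 ] [ 0.029604    0.16866562 -0.17002974]
[345.2  64.3] 124 0.0573 -34.4
[288.   66.2] 126 0.0575 26.3
[372.9 115.4] 129 0.058 -94.8
[264. 119.] 104 0.058 86.6
[345.8 163.6] 111 0.0587 -154.7
[293.7 165.4] 112 0.059 146.1
```

View pics/f1c.png

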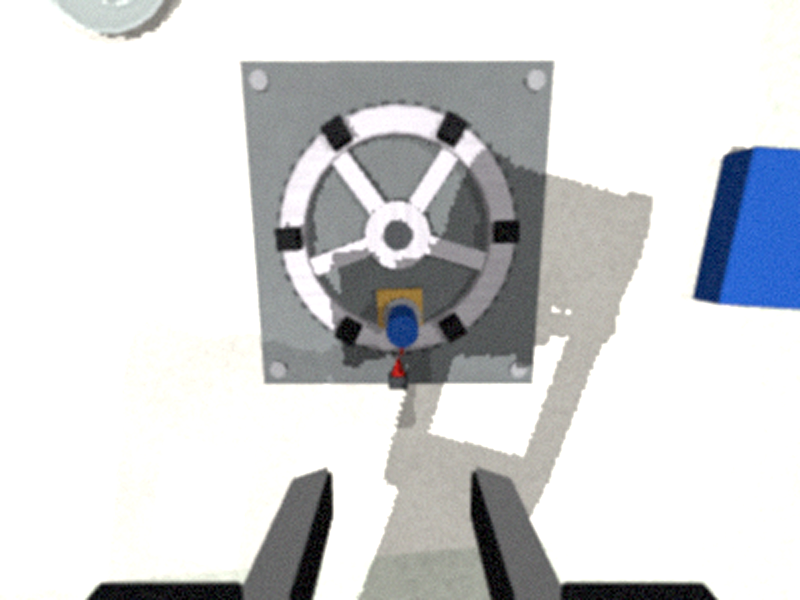

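View pics/sc8c.png

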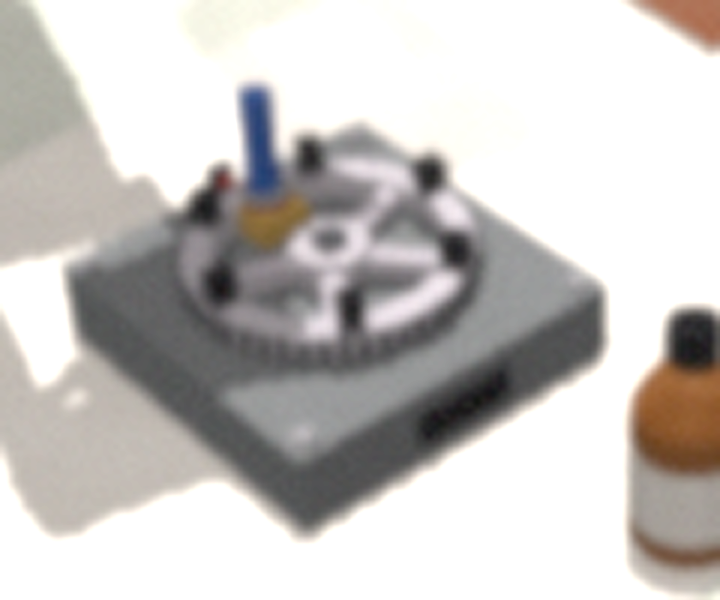

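The pin stands upright and seated on the sleeve, the mark is about 2° from the pointer line, and the gripper is clear. Handing in.

```bash
python3 -c "
from bench import close_job
print(close_job())"
```

```text
the job is handed in; nothing more can be done
None
```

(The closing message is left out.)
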